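# Seat the hand press battery in its charging dock

## Task

Put the loose battery of the hand press on charge: tuck its tongue under the dock's lip with the tail still up, then, pushing against the sprung contact, rock the tail down until the block lies flat and fully home in the bay, and let go. Be gentle, never force it, and leave the hand press, tape and vinyl roll where they are.

Things in the scene. Friction and masses are not known exactly. Their poses are not given: they have to be found in the camera images.
- battery_mid (a point): Centre, half-way up, of the loose black battery block (0.2 to 0.4 kg), 84 mm long (x) x 46 mm wide (y) x 38 mm high (z) without its tongue, square edges. It lies flat on the mat, grey-panelled face up. x axis points to the nose (tongue end), z up through the panel. The underside is 19 mm below this point. It can be gripped across its 46 mm width.
- tongue_tip (a point): Middle of the lower edge of the tip of the battery's tongue, which sticks out 10 mm from the foot of the nose (34 mm wide, 7 mm thick, underside level with the block's): 52 mm ahead (x) of the block's centre and 19 mm below it; axes as the block's. A light hand is enough: pushes of 10 N or so seat the block, much more harms it.
- dock: Grey base plate (170 x 100 x 10 mm, standing on the 2 mm mat) of a charging dock; origin at the centre of its underside, x towards the lip end, z up. On it a white cradle, 130 x 84 mm, top 34 mm above the origin, is clamped anywhere within 14 mm either way along x and 4 mm along y of its middle position: that shift is not measured and must be seen or felt. All walls are rigid.
- bay (a point): With the cradle in its middle position, the foot of the bay's tail wall on the bay's floor, on the centre line (x -52, y 0, z 20 mm from the dock's origin). Tail wall: 10 mm high above the floor, 13 mm thick, no bevel. Side walls: 47.6 mm apart, 14 mm high, top 5 mm bevelled outwards at 45 degrees. Seated, the block's centre is 42 to 44 mm ahead (x) of the tail wall and 19 mm above the floor.
- lip (a point): With the cradle in its middle position, the middle of the upper edge of the grey lip that overhangs the nose end of the bay: 89 mm ahead (x) of the tail wall and 14 mm above the bay's floor. The lip is 4 mm thick, so 10 mm of height is free under it, in a slot 38 mm wide that takes the tongue. Axes as the dock's.
- slot (a point): With the cradle in its middle position, the foot of the sprung contact plate's face, at rest, under the lip: 2.5 mm ahead (x) of the lip's edge, on the bay's floor. The tongue tip can push the plate in 4.5 mm, then it is solid; it takes 2 N to start, 1 N more per mm. The tail passes the tail wall only with the plate 2.5 to 4.5 mm in; the spring then holds the block against that wall.
- handpress: Bystander: white cordless hand press (small iron) on a dark plate, 100 x 62 x 57 mm, loose; origin at the centre of its underside. It and the battery may have changed sides.
- tape: Bystander: roll of masking tape lying flat, 76 mm across, 25 mm high, loose; origin at the centre of its underside.
- roll: Bystander: short upright roll of blue vinyl, 64 mm across, 70 mm high, loose; origin at the centre of its underside.
Mind the look-alikes: they are no part of the job. What is shaped like the part that bears battery_mid but orange is not meant.

How it is judged:
By the outcome, as a careful person would: the job done as asked, in the order asked, and still so for the second after the job is handed in, with the robot touching nothing.
It also fails if it takes over 72 s, if anything falls off the work surface, if the arm or the gripper's body presses on something with over 40 N, if the wrist force passes 120 N, or if a joint passes its speed limit or range.

## Robot

A 6-joint arm with a two-finger parallel gripper is mounted at the origin on the work surface. World frame = base frame: x ahead of the robot, y to its left, z up, the work surface at z = 0. Lengths are in m, angles in rad, forces in N, time in s.
With the tool pointing down it reaches from about 0.4 to 0.825 m from the base axis. Payload 7 kg.
Tool frame: the origin (TCP) lies midway between the tips of the shut fingers; the grasp point (between the pads) lies 19 mm behind it; z points along the fingers, y is the direction in which the jaws open and shut (so a half turn about z gives the same grasp; the last joint's range is limited). The gripper opens to 88 mm and grips with 3 to 60 N. Pads are 19 mm wide; open, the fingers measure 130 mm over their backs; the gripper's body (78 mm by 193 mm) begins 47 mm behind the grasp point.
Start: joints at [1.404, 0.359, 0.012, 0, -1.224, -0.288], TCP at [0.297, 0.606, 0.227] pointing down, gripper open.
Joint ranges: [-3.07, 3.07], [-1.43, 2.12], [-1.02, 1.25], [-3.03, 1.67], [-3.05, -0], [-3.03, 3.03]. Speed limits (rad/s): [2.39, 2.39, 3.01, 3.14, 3.14, 3.14].

## Interface

Orientations are given as a unit quaternion [x, y, z, w].
In Python, from cell import arm gives the robot as it stands.
- The arm moves only by the tool apply_moves, never from a script. Its argument "targets" is text: rows parted by semicolons, each of 6 numbers parted by spaces: the shift along the tool's x, y, z in mm, then the turn, a rotation vector about the tool's x, y, z in degrees. A call has 1 to 20 rows; each row is the pose to reach, as a shift and turn from the pose commanded when the call began, along the tool's axes at that moment; what a row does not reach only later rows make up. A row lasts 1/10 s, in which the tool goes at most 50 mm and 8.59 degrees, less where a joint would pass 70% of its speed; a pose out of reach is approached as far as the arm can. A call with a gripper value outside its range is refused whole. "grip" is the finger opening in mm, from 0 to 87.6, set as the call begins (left out, the last holds). The fingers move at their own pace and stop on an object; "force" is the grip in N (left out, the last holds). Time passes only in rows, so rows that repeat a pose let the fingers close. It gives the time, the measured TCP pose, the force and the opening at its end, in the units of the state.
- arm.sense(): the state, without advancing time (a new reading comes with each control period).
- arm.grab_frame(name): name is "side" or "top"; returns the picture (400x640x3 uint8, red, green, blue); there is no depth.
- arm.calibration(name): a dict with "mtx" (3x3 intrinsics, pixels), "k1" (the pictures are not rectified: a ray, as slopes to the right and down, at radius r is drawn at 1 + k1 r^2 times it, then the intrinsics apply), "world_from_camera" (4x4, takes a point from camera to world coordinates). Camera axes: x right, y down, z forward; pixel columns grow to the right and rows downward; lengths in m; the calibration is good to about 2 mm. A picture is of the moment at which its call begins. calibration takes no time and is no camera call.
- arm.sign_off(): hands the job in, once; it reports no verdict.
The state is a dict: "t": time; "q": joint angles; "qvel": joint speeds; "joint_efforts": joint torques, N m; "ee_pos": TCP position; "eef_rot": TCP orientation; "force": force on the tool from outside, world axes, zero at the start; "ft_torque": the same for the moment, N m; "opening": opening from 0.0 (shut) to 1.0 (fully open).
Only numpy, scipy, OpenCV 4.12 (cv2) and the standard library are available. Lean on these libraries where they do the work, as an engineer would, in place of code of your own. Each camera call takes 0.05 s, during which the arm holds its last target.

## Working session

There is one attempt and no reset: what is moved stays moved. The work goes in short steps, Python scripts to look and compute and a tool call to move; the robot and the scene stay as the last step left them, time stands still between calls to the robot, and variables do not carry over. Pictures are saved under pics/ and viewed, and the job is handed in when it is done.

Besides the shell and the picture viewer there is one more tool, called after "Call:" as name(argument=value, ...) on one line, values as JSON. apply_moves: Moves the arm, as the interface text tells. Its arguments: {"type":"object","properties":{"targets":{"type":"string"},"grip":{"type":"number"},"force":{"type":"number"}},"required":["targets"]}

```bash
ls; mkdir -p pics; python3 - <<'E'
from cell import arm
import cv2
for n in("side","top"):
    f=arm.grab_frame(n); cv2.imwrite(f"pics/{n}0.png",f[:,:,::-1]); c=arm.calibration(n); print(n,c)
print(arm.sense())
E
```

```text
pics
side {'mtx': array([[369.41457189,   0.        , 308.62170093],
       [  0.        , 369.41457189, 198.71695057],
       [  0.        ,   0.        ,   1.        ]]), 'k1': -0.017419862785445234, 'world_from_camera': array([[ 0.83328126, -0.33297561,  0.44132707,  0.12973494],
       [-0.55266086, -0.52254645,  0.64923893, -0.70877919],
       [ 0.01443317, -0.78490283, -0.61945075,  0.66544785],
       [ 0.        ,  0.        ,  0.        ,  1.        ]])}
top {'mtx': array([[380.67618551,   0.        , 324.84433047],
       [  0.        , 380.67618551, 196.94322497],
       [  0.        ,   0.        ,   1.        ]]), 'k1': -0.06760824539650422, 'world_from_camera': array([[ 0.02614755, -0.98299608,  0.18175534,  0.3883802 ],
       [-0.99951184, -0.02259793,  0.02157355, -0.10055288],
       [-0.01709942, -0.18223071, -0.9831071 ,  1.00781833],
       [ 0.        ,  0.        ,  0.        ,  1.        ]])}
{'t': 0.1, 'q': array([ 1.40410553e+00,  3.59326676e-01,  1.11442327e-02, -3.17951068e-04,
       -1.22410681e+00, -2.88086207e-01]), 'qvel': array([-0.00055516, -0.00234447,  0.00085803,  0.00054235,  0.00090036,
       -0.00113922]), 'joint_efforts': array([-1.72953271e-03, -5.84160519e+01,  2.93749934e+01,  7.01548263e+00,
        1.00903594e-02, -5.86464807e-05]), 'ee_pos': array([0.29633794, 0.60597617, 0.22570458]), 'eef_rot': array([ 9.74245951e-01, -2.25486691e-01, -1.03920447e-04,  7.54156801e-04]), 'force': array([0.43922836, 0.67375253, 0.29608164]), 'ft_torque': array([-0.00947195,  0.05717164, -0.030202  ]), 'opening': 1.0043266635176389}
```

View pics/side0.png

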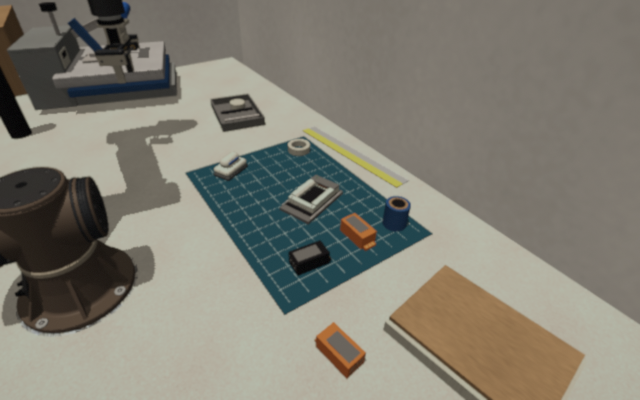

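View pics/top0.png

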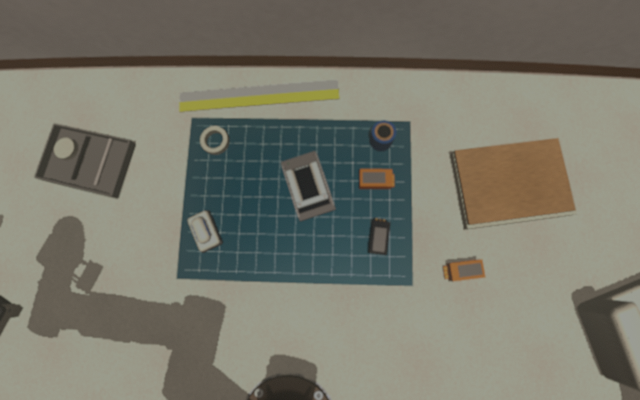

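```bash
python3 - <<'E'
import cv2
t=cv2.imread('pics/top0.png');s=cv2.imread('pics/side0.png')
def c(im,x0,x1,y0,y1,k,n): cv2.imwrite(n,cv2.resize(im[y0:y1,x0:x1],None,fx=k,fy=k,interpolation=cv2.INTER_CUBIC))
c(t,270,345,145,225,7,'pics/t_dock.png')
c(t,350,410,210,264,9,'pics/t_bat.png')
c(s,275,350,170,225,10,'pics/s_dock.png')
c(s,280,340,235,280,10,'pics/s_bat.png')
E
```

```text
(no output)
```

View pics/t_dock.png

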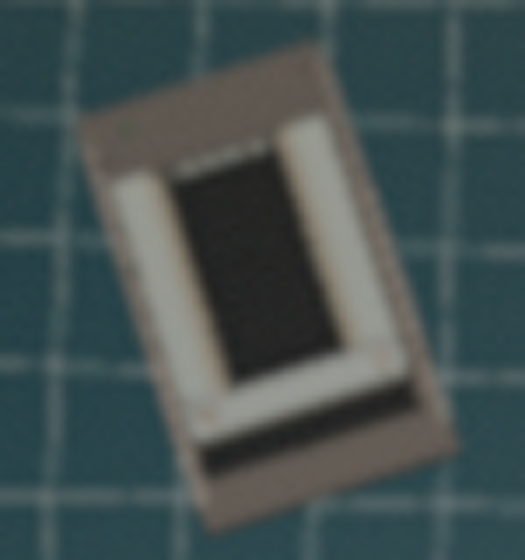

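View pics/t_bat.png

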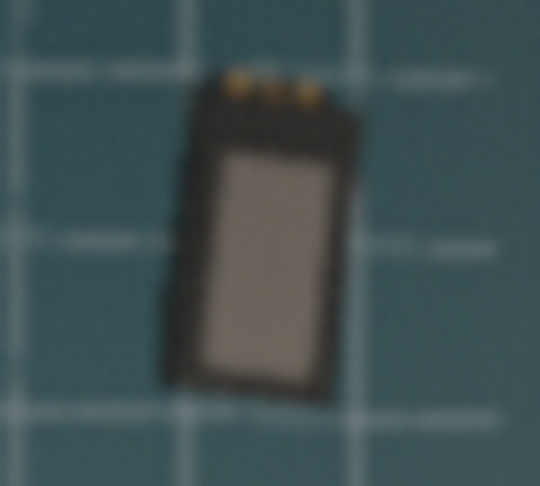

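View pics/s_dock.png

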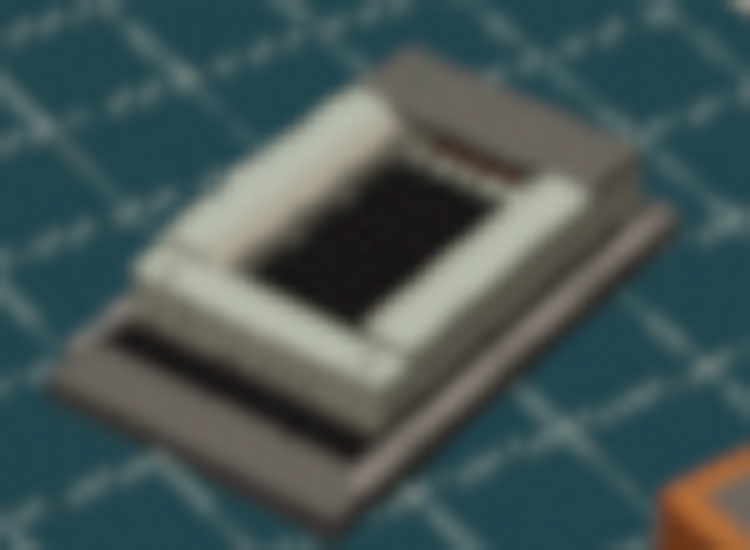

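View pics/s_bat.png

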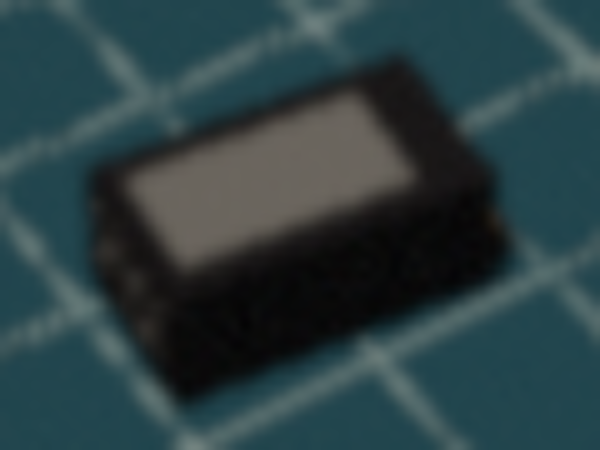

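```bash
cat > h.py <<'E'
import numpy as np, cv2, json
from scipy.optimize import least_squares
from cell import arm
C={n:arm.calibration(n) for n in("side","top")}
def proj(n,P):
    c=C[n];T=np.linalg.inv(c['world_from_camera']);P=np.atleast_2d(P)
    p=P@T[:3,:3].T+T[:3,3]; s=p[:,:2]/p[:,2:]; r2=(s**2).sum(1,keepdims=True)
    s=s*(1+c['k1']*r2); return s*[c['mtx'][0,0],c['mtx'][1,1]]+c['mtx'][:2,2]
def tf(p,L,z0=0.002):
    x,y,a=p[:3]; L=np.atleast_2d(L)/1000.
    return np.c_[x+np.cos(a)*L[:,0]-np.sin(a)*L[:,1], y+np.sin(a)*L[:,0]+np.cos(a)*L[:,1], L[:,2]+z0]
def uncrop(uv,k,x0,y0): return (np.array(uv,float)+.5)/k-.5+[x0,y0]
def overlay(n,img,segs,crop,k,out):
    x0,x1,y0,y1=crop
    im=cv2.resize(img[y0:y1,x0:x1],None,fx=k,fy=k,interpolation=cv2.INTER_CUBIC)
    for P,Q,col in segs:
        u=(proj(n,np.array([P,Q]))-[x0,y0]+.5)*k-.5
        u=np.round(u*16).astype(int)
        cv2.line(im,tuple(map(int,u[0])),tuple(map(int,u[1])),col,1,cv2.LINE_AA,4)
    cv2.imwrite(out,im)
def box(x0,x1,y0,y1,z0,z1):
    v=[(x,y,z) for x in(x0,x1) for y in(y0,y1) for z in(z0,z1)]
    return [(v[i],v[j]) for i in range(8) for j in range(i+1,8) if sum(a!=b for a,b in zip(v[i],v[j]))==1]
def batt(p,col=(0,255,255),z0=.002): return [(*tf(p,[a,b],z0),col) for a,b in box(-42,42,-23,23,0,38)+box(42,52,-17,17,0,7)]
def dock(p):
    sx,sy=p[3]*1000,p[4]*1000
    S=[(*tf(p,[a,b]),(0,255,255)) for a,b in box(-85,85,-50,50,0,10)]
    B=box(-65,-52,-42,42,10,30)+box(37,65,-42,42,30,34)+box(-52,37,-23.8,23.8,20,34)+box(-52,37,-28.8,28.8,34,34)+box(-52,65,-42,42,10,34)
    for a,b in B:
        a=np.add(a,(sx,sy,0));b=np.add(b,(sx,sy,0)); S.append((*tf(p,[a,b]),(0,0,255)))
    return S
E
cat > fit.py <<'E'
from h import *
t=lambda l:uncrop(l,7,270,145); s=lambda l:uncrop(l,10,275,170)
D=[('top',(-85,50,10),0,t([212,533])),('top',(-85,-50,10),0,t([460,447])),
('side',(-85,50,10),0,s([55,370])),('side',(-85,-50,10),0,s([335,522])),('side',(85,-50,10),0,s([675,205])),
('top',(-65,42,30),1,t([200,443])),('top',(-65,-42,30),1,t([408,372])),
('side',(-65,42,30),1,s([140,265])),('side',(-65,-42,30),1,s([390,382])),
('side',(65,42,34),1,s([410,45])),('side',(65,-42,34),1,s([640,152]))]
def r(p):
    o=[]
    for n,L,c,uv in D:
        L=np.array(L,float)
        if c: L[:2]+=p[3:5]*1000
        o.append(proj(n,tf(p,L))[0]-uv)
    return np.array(o).ravel()
d=least_squares(r,[.6,-.06,.3,0,0],loss='soft_l1').x
print(d,np.degrees(d[2])); print(np.round(r(d).reshape(-1,2),2))
t=lambda l:uncrop(l,9,350,210); s=lambda l:uncrop(l,10,280,235)
B=[('top',(-42,-23,38),t([332,398])),('top',(42,-23,38),t([358,108])),('top',(-42,23,0),t([163,385])),
('side',(-42,23,38),s([95,168])),('side',(42,23,38),s([405,58])),('side',(42,-23,38),s([490,178])),('side',(-42,-23,38),s([165,285])),('side',(-42,-23,0),s([180,400]))]
rb=lambda p:np.array([proj(n,tf(p,L))[0]-uv for n,L,uv in B]).ravel()
b=least_squares(rb,[.5,-.25,0]).x
print(b,np.degrees(b[2])); print(np.round(rb(b).reshape(-1,2),2))
np.savez('est.npz',d=d,b=b)
ti=cv2.imread('pics/top0.png');si=cv2.imread('pics/side0.png')
overlay('top',ti,dock(d),(270,345,145,225),7,'pics/o_td.png')
overlay('side',si,dock(d),(275,350,170,225),10,'pics/o_sd.png')
overlay('top',ti,batt(b),(350,410,210,264),9,'pics/o_tb.png')
overlay('side',si,batt(b),(280,340,235,280),10,'pics/o_sb.png')
E
python3 fit.py
```

```text
[ 6.03686136e-01 -2.90279722e-02  3.66043633e-01  1.13050802e-02
  5.70021612e-04] 20.972755301176402
[[-0.68  0.31]
 [-0.37 -0.  ]
 [-0.39  0.75]
 [ 1.03 -0.13]
 [ 0.49  0.51]
 [-0.78  0.  ]
 [-0.03 -0.55]
 [ 0.04  0.95]
 [-0.19  0.74]
 [-0.33  0.46]
 [ 0.49 -0.41]]
[ 0.4675089  -0.21828804 -0.1101169 ] -6.309233358663161
[[-0.66  0.85]
 [ 0.05  0.18]
 [-1.39  0.43]
 [-0.5  -0.47]
 [ 0.31 -0.85]
 [ 1.34 -0.29]
 [ 1.16  1.31]
 [-0.26  0.97]]
```

View pics/o_td.png

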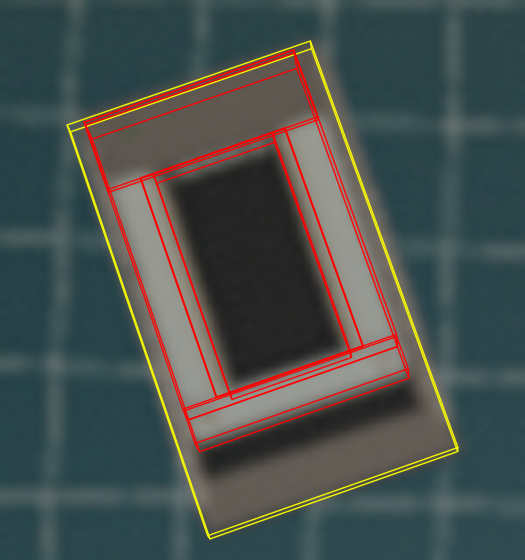

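View pics/o_sd.png

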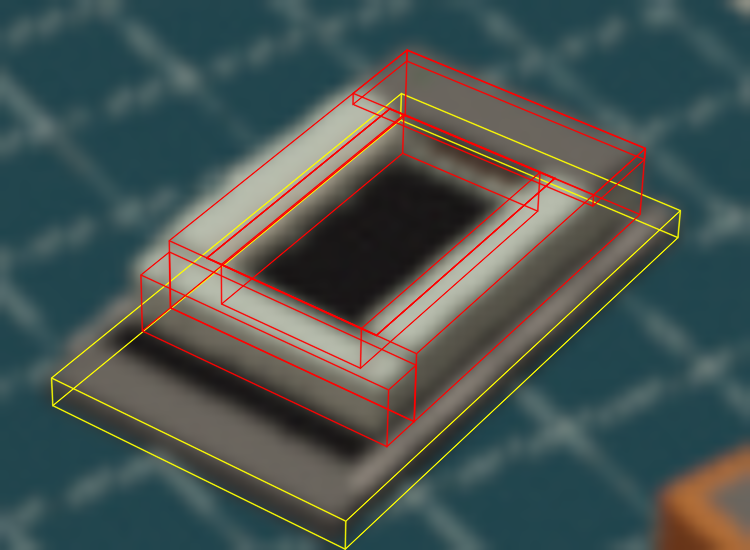

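View pics/o_tb.png

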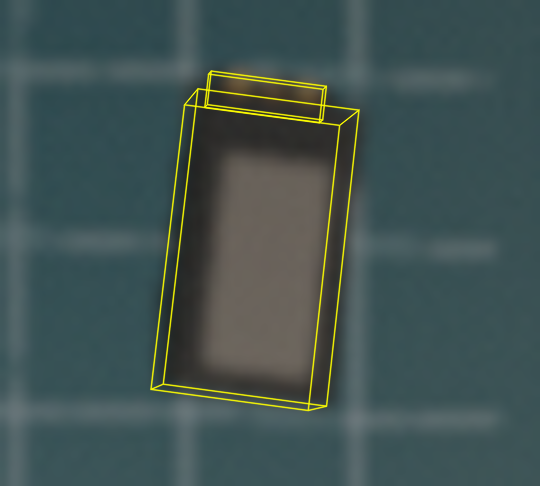

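View pics/o_sb.png

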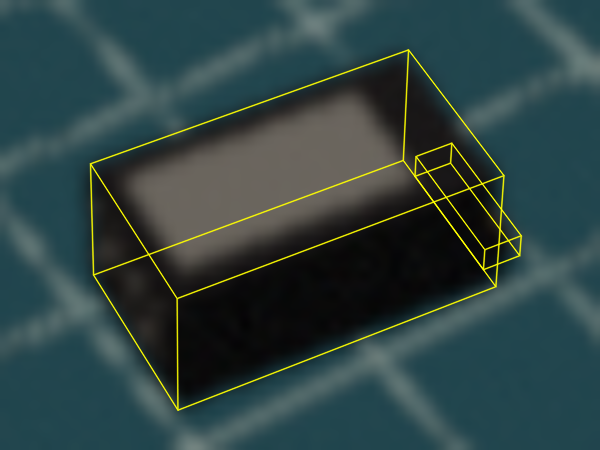

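```bash
cat > fit2.py <<'E'
from h import *
from scipy.ndimage import map_coordinates
from scipy.spatial.transform import Rotation as R
z=np.load('est.npz')
img={n:cv2.cvtColor(cv2.imread(f'pics/{n}0.png'),cv2.COLOR_BGR2RGB).astype(float) for n in('top','side')}
# object, camera, endpoints
E=[
('d','top',(-85,46,0),(-85,-46,0)),('d','top',(-80,50,10),(70,50,10)),('d','top',(-80,-50,0),(70,-50,0)),('d','top',(85,45,10),(85,-45,10)),
('c','top',(-65,38,30),(-65,-38,30)),('c','top',(37,32,34),(37,40,34)),('c','top',(37,-32,34),(37,-40,34)),('c','top',(-45,42,34),(30,42,34)),('c','top',(-45,-42,34),(30,-42,34)),
('c','top',(-52,18,30),(-52,-18,30)),
('d','side',(-85,46,0),(-85,-46,0)),('d','side',(-80,-50,0),(80,-50,0)),('d','side',(-82,50,10),(-70,50,10)),
('c','side',(65,-38,34),(65,38,34)),('c','side',(-65,38,30),(-65,-38,30)),('c','side',(-48,42,34),(60,42,34)),('c','side',(-48,-42,34),(30,-42,34)),('c','side',(37,-32,34),(37,-40,34)),
('b','top',(-38,-23,38),(38,-23,38)),('b','top',(-38,23,0),(38,23,0)),('b','top',(-42,19,0),(-42,-19,0)),
('b','side',(-38,23,38),(38,23,38)),('b','side',(42,19,38),(42,-19,38)),('b','side',(-38,-23,0),(38,-23,0)),('b','side',(-42,23,4),(-42,23,34)),('b','side',(-42,19,0),(-42,-19,0)),
]
def pts(o,A,B,p,m):
    L=np.linspace(A,B,m).astype(float)
    if o=='b': return tf(p[5:8],L)
    if o=='c': L[:,:2]+=p[3:5]*1000
    return tf(p,L)
def projc(n,P,p):
    k=8 if n=='top' else 14
    w=p[k:k+6]; c0=C[n]['world_from_camera'][:3,3]
    P=(P-c0)@R.from_rotvec(w[3:]).as_matrix().T+c0+w[:3]
    return proj(n,P)
p=np.r_[z['d'],z['b'],np.zeros(12)]
for it in range(12):
    W=3.0 if it<5 else 2.0
    obs=[]
    for i,(o,n,A,B) in enumerate(E):
        u=projc(n,pts(o,A,B,p,24),p); t=u[-1]-u[0];t/=np.hypot(*t);nn=np.array([-t[1],t[0]])
        s=np.arange(-W,W+.01,.25)
        q=u[:,None]+s[None,:,None]*nn
        prof=np.stack([map_coordinates(img[n][:,:,c],[q[...,1],q[...,0]],order=1) for c in range(3)],-1).mean(0)
        g=np.linalg.norm(np.gradient(prof,axis=0),axis=1)*np.exp(-.5*(s/W*1.2)**2)
        j=g.argmax(); lo,hi=max(0,j-3),j+4
        g2=g[lo:hi]**2; off=(s[lo:hi]*g2).sum()/g2.sum()
        obs.append((u+off*nn,nn,off,g.max()))
    def r(p):
        o=[]
        for (ob,n,A,B),(tg,nn,_,_) in zip(E,obs):
            d=(projc(n,pts(ob,A,B,p,24),p)-tg)@nn
            o+=list(d[[0,8,15,23]]*1.0/.35/2)
        return np.r_[o]
    def full(p): 
        a=r(p); a=np.sign(a)*np.sqrt(2*(np.sqrt(1+a*a)-1)*1.0) if False else a
        return np.r_[a,p[8:11]/.0012,p[11:14]/.0015,p[14:17]/.0012,p[17:20]/.0015]
    p=least_squares(full,p,loss='soft_l1').x
for e,o in zip(E,obs): print(e[0],e[1],e[2],round(o[2],2),round(o[3],1))
print('dock',p[:3],np.degrees(p[2]),'shift mm',p[3:5]*1e3); print('bat',p[5:8],np.degrees(p[7])); print('cam',np.round(p[8:]*1e3,2))
np.save('p.npy',p)
def ov(n,segs,crop,k,out):
    segs=[(a,b,c) for a,b,c in segs]
    x0,x1,y0,y1=crop; im=cv2.imread(f'pics/{n}0.png')
    im=cv2.resize(im[y0:y1,x0:x1],None,fx=k,fy=k,interpolation=cv2.INTER_CUBIC)
    for a,b,c in segs:
        u=np.round(((projc(n,np.array([a,b]),p)-[x0,y0]+.5)*k-.5)*16).astype(int)
        cv2.line(im,tuple(map(int,u[0])),tuple(map(int,u[1])),c,1,cv2.LINE_AA,4)
    return im
a=[ov('top',dock(p),(270,345,145,225),5,0),ov('side',dock(p),(275,350,170,225),5,0),ov('top',batt(p[5:8]),(350,410,210,264),6,0),ov('side',batt(p[5:8]),(280,340,235,280),6,0)]
def pad(i): 
    o=np.zeros((400,380,3),np.uint8); o[:i.shape[0],:i.shape[1]]=i[:400,:380];return o
cv2.imwrite('pics/o2.png',np.vstack([np.hstack([pad(a[0])[:,:380],pad(a[1])])[:300*2][:400]]))
cv2.imwrite('pics/o3.png',np.hstack([pad(a[2]),pad(a[3])]))
E
python3 fit2.py
```

```text
d top (-85, 46, 0) 0.21 4.8
d top (-80, 50, 10) -0.01 8.1
d top (-80, -50, 0) 1.21 5.7
d top (85, 45, 10) 0.28 5.0
c top (-65, 38, 30) 0.55 15.0
c top (37, 32, 34) 0.21 10.1
c top (37, -32, 34) -0.25 9.8
c top (-45, 42, 34) -0.03 7.7
c top (-45, -42, 34) -0.07 9.0
c top (-52, 18, 30) -0.31 17.5
d side (-85, 46, 0) -1.27 6.1
d side (-80, -50, 0) -0.95 11.8
d side (-82, 50, 10) -0.21 6.8
c side (65, -38, 34) -0.01 6.3
c side (-65, 38, 30) 0.45 13.1
c side (-48, 42, 34) -0.22 17.4
c side (-48, -42, 34) 0.46 16.9
c side (37, -32, 34) -0.02 13.5
b top (-38, -23, 38) -0.06 7.4
b top (-38, 23, 0) -0.31 6.3
b top (-42, 19, 0) -0.06 7.9
b side (-38, 23, 38) 0.25 6.8
b side (42, 19, 38) 0.24 8.0
b side (-38, -23, 0) 0.07 11.4
b side (-42, 23, 4) 0.2 6.4
b side (-42, 19, 0) 0.05 13.0
dock [ 0.60492311 -0.0275835   0.33859473] 19.400048720199976 shift mm [ 9.60492892 -0.55404934]
bat [ 0.46674899 -0.21950969 -0.12088636] -6.926278033303421
cam [ 0.34 -0.29 -0.08 -0.51 -0.54 -0.3  -0.34  0.28  0.24  1.68 -0.09  0.81]
```

View pics/o2.png

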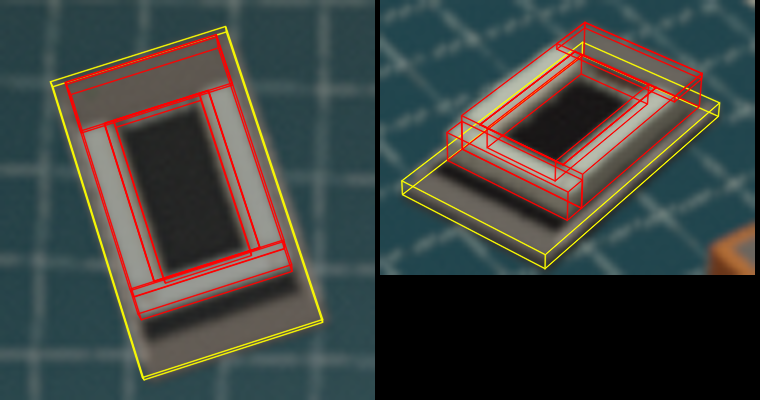

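View pics/o3.png

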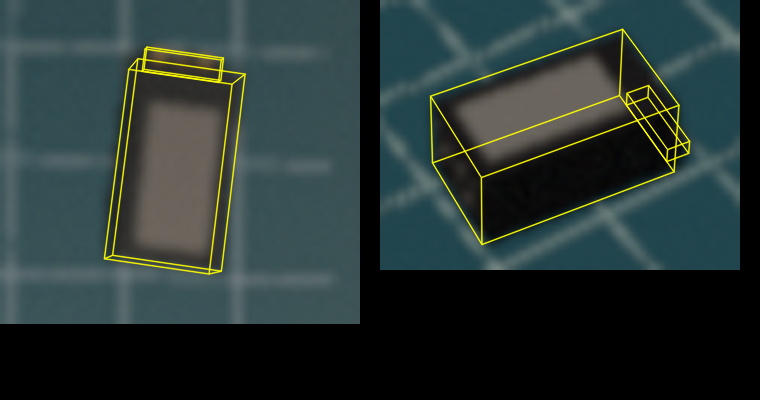

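```bash
sed -e "s/^('d','top'.*$//; s/^('d','side'.*$//" -e "s/'p.npy'/'p2.npy'/; s/o2.png/o4.png/; s/o3.png/o5.png/" -e "s/return np.r_\[a,p/return np.r_[a,p[3:5]\/.001-[11,0],p/" fit2.py > fit3.py; python3 fit3.py; python3 - <<'E'
import numpy as np
for f in('p.npy','p2.npy'):
    p=np.load(''+f); c,s=np.cos(p[2]),np.sin(p[2]); x=p[3]-.052;y=p[4]
    print(f,'tailwall foot',p[0]+c*x-s*y,p[1]+s*x+c*y)
E
```

```text
c top (-65, 38, 30) 0.72 14.8
c top (37, 32, 34) 0.22 9.8
c top (37, -32, 34) -0.02 10.0
c top (-45, 42, 34) 0.04 7.6
c top (-45, -42, 34) 0.03 9.0
c top (-52, 18, 30) -0.28 17.8
c side (65, -38, 34) 0.09 6.2
c side (-65, 38, 30) 0.24 13.4
c side (-48, 42, 34) -0.33 16.9
c side (-48, -42, 34) 0.21 17.5
c side (37, -32, 34) -0.09 13.1
b top (-38, -23, 38) 0.08 7.5
b top (-38, 23, 0) -0.08 6.4
b top (-42, 19, 0) -0.06 7.9
b side (-38, 23, 38) 0.0 7.0
b side (42, 19, 38) 0.21 8.1
b side (-38, -23, 0) -0.02 11.4
b side (-42, 23, 4) 0.15 6.4
b side (-42, 19, 0) 0.02 13.3
dock [ 0.60369432 -0.02830976  0.35256092] 20.2002527881188 shift mm [1.10000000e+01 3.66900046e-09]
bat [ 0.46670492 -0.21911579 -0.11783091] -6.751213638170415
cam [ 0.34 -0.19  0.13 -0.23 -0.62 -0.09 -0.34  0.19  0.16  0.6   0.03  0.5 ]
p.npy tailwall foot 0.5651191605584179 -0.042188120771384195
p2.npy tailwall foot 0.5652161680971192 -0.04246715464520197
```

View pics/o4.png

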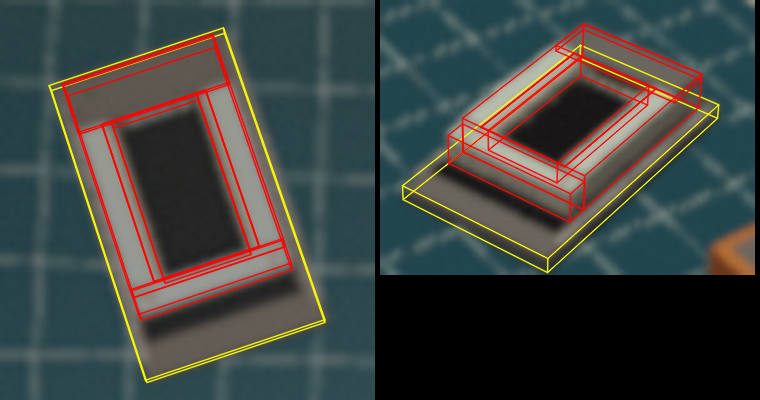

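```bash
cat > g.py <<'E'
import numpy as np
from scipy.spatial.transform import Rotation as R
from cell import arm
def target(yaw,pitch=0):
    # block frame: yaw about z, nose-down pitch about block y ; tool x=block x, y=-block y, z=-block z
    return R.from_euler('z',yaw,degrees=True)*R.from_euler('y',pitch,degrees=True)*R.from_euler('x',180,degrees=True)
def rel(pos,Rt,s=None):
    s=s or arm.sense(); R0=R.from_quat(s['eef_rot'])
    d=R0.inv().apply(np.array(pos)-s['ee_pos'])*1000; t=(R0.inv()*Rt).as_rotvec(degrees=True)
    return np.round(np.r_[d,t],2)
def show():
    s=arm.sense(); R0=R.from_quat(s['eef_rot']); B=(R0*R.from_euler('x',180,degrees=True)).as_euler('ZYX',degrees=True)
    print('t %.2f'%s['t'],'pos',np.round(s['ee_pos']*1000,2),'yaw,pitch,roll',np.round(B,2),'F',np.round(s['force'],2),'M',np.round(s['ft_torque'],2),'open',round(s['opening']*88,2),'q',np.round(s['q'],2))
E
python3 - <<'E'
from g import *
show()
for p,y in(((.55,.2,.2),-6.8),((.467,-.219,.12),-6.8)): print(rel(p,target(y)))
E
```

```text
t 0.10 pos [296.34 605.98 225.7 ] yaw,pitch,roll [-2.606e+01 -1.000e-02 -9.000e-02] F [0.44 0.67 0.3 ] M [-0.01  0.06 -0.03] open 88.38 q [ 1.4   0.36  0.01 -0.   -1.22 -0.29]
[ 4.0623e+02  2.5320e+02  2.6140e+01  9.0000e-02  1.0000e-02 -1.9260e+01]
[ 5.1575e+02  6.6594e+02  1.0679e+02  9.0000e-02  1.0000e-02 -1.9260e+01]
```

Call:
apply_moves(targets="406 253 26 0 0 -19.3;406 253 26 0 0 -19.3;406 253 26 0 0 -19.3;406 253 26 0 0 -19.3;406 253 26 0 0 -19.3;406 253 26 0 0 -19.3;406 253 26 0 0 -19.3;406 253 26 0 0 -19.3;406 253 26 0 0 -19.3;406 253 26 0 0 -19.3;516 666 106 0 0 -19.3;516 666 106 0 0 -19.3;516 666 106 0 0 -19.3;516 666 106 0 0 -19.3;516 666 106 0 0 -19.3;516 666 106 0 0 -19.3;516 666 106 0 0 -19.3;516 666 106 0 0 -19.3;516 666 106 0 0 -19.3;516 666 106 0 0 -19.3", grip=87)

```text
t: 2.1
ee_pos: [0.4654, -0.2216, 0.1191]
eef_rot: [0.998, -0.061, -0.001, -0.0]
force: [0.1, 0.6, -0.2]
opening: 0.991
```

```bash
python3 - <<'E'
from g import *
show(); print(rel((.467,-.219,.12),target(-6.8)))
import cv2
for n in("side","top"): cv2.imwrite(f"pics/{n}1.png",arm.grab_frame(n)[:,:,::-1])
a=cv2.imread('pics/side1.png')[180:320,220:400]; b=cv2.imread('pics/top1.png')[160:300,300:460]
cv2.imwrite('pics/m1.png',np.hstack([cv2.resize(a,(450,350)),cv2.resize(b,(350,350))[:, :350]]))
E
```

```text
t 2.10 pos [ 465.37 -221.64  119.14] yaw,pitch,roll [-7.01  0.17 -0.  ] F [ 0.12  0.58 -0.22] M [0.03 0.01 0.01] open 87.17 q [-0.06  0.2  -0.48 -0.   -0.89  1.51]
[ 1.29 -2.82 -0.86  0.    0.17 -0.21]
```

View pics/m1.png

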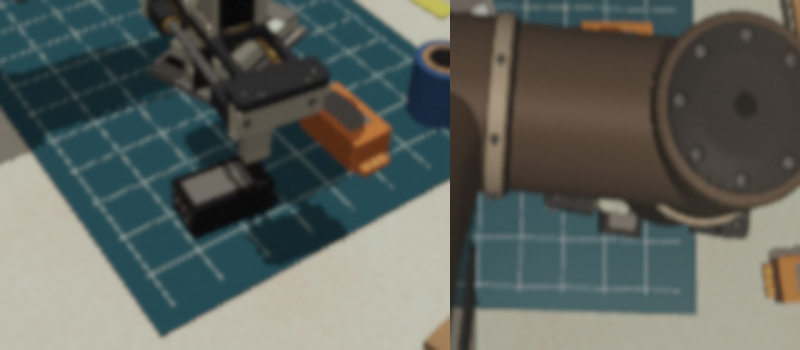

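Call:
apply_moves(targets="1.3 -2.8 30 0 0 -0.2;1.3 -2.8 60 0 0 -0.2;1.3 -2.8 80 0 0 -0.2;1.3 -2.8 92 0 0 -0.2;1.3 -2.8 99 0 0 -0.2;1.3 -2.8 99 0 0 -0.2;1.3 -2.8 99 0 0 -0.2")

```text
t: 2.9
ee_pos: [0.4699, -0.2158, 0.0223]
eef_rot: [0.998, -0.057, 0.001, 0.0]
force: [-0.3, -0.1, 0.1]
opening: 0.992
```

```bash
python3 - <<'E'
from g import *
show(); print(rel((.467,-.219,.0195),target(-6.8)))
import cv2
cv2.imwrite("pics/side2.png",arm.grab_frame('side')[:,:,::-1])
a=cv2.imread('pics/side2.png')[210:300,250:370]
cv2.imwrite('pics/m2.png',cv2.resize(a,(720,540),interpolation=cv2.INTER_CUBIC))
E
```

```text
t 2.90 pos [ 469.86 -215.83   22.31] yaw,pitch,roll [-6.52 -0.06 -0.01] F [-0.29 -0.09  0.14] M [-0.04 -0.01  0.03] open 87.33 q [-0.05  0.33 -0.58  0.   -0.66  1.51]
[-2.48  3.48  2.81  0.01 -0.06  0.28]
```

View pics/m2.png

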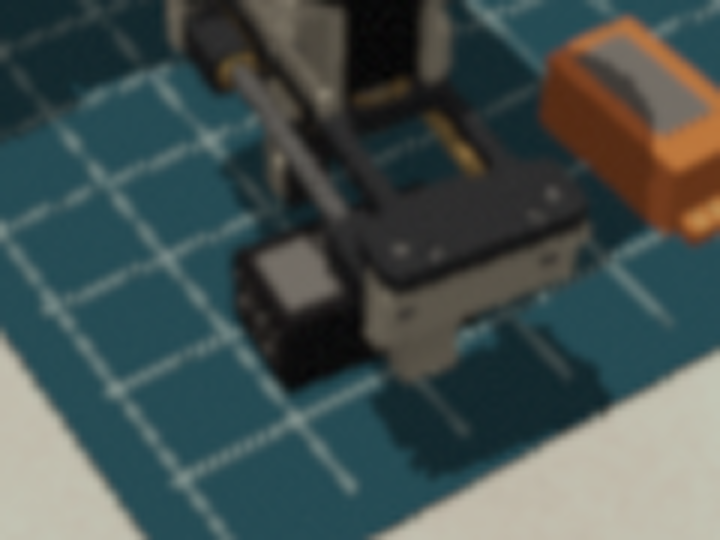

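Call:
apply_moves(targets="-2.5 3.5 2.8 0 0 0.3;-2.5 3.5 2.8 0 0 0.3;-2.5 3.5 2.8 0 0 0.3;-2.5 3.5 2.8 0 0 0.3")

```text
t: 3.35
ee_pos: [0.4663, -0.2193, 0.019]
eef_rot: [0.998, -0.06, 0.0, 0.0]
force: [0.6, 0.3, 0.6]
opening: 0.993
```

```bash
python3 - <<'E'
from g import *
show(); print(rel((.467,-.219,.0195),target(-6.8)))
E
```

```text
t 3.35 pos [ 466.33 -219.3    18.97] yaw,pitch,roll [-6.87 -0.02 -0.  ] F [0.56 0.27 0.64] M [-0.04 -0.01  0.01] open 87.38 q [-0.06  0.34 -0.59  0.   -0.65  1.51]
[ 0.63 -0.38 -0.53  0.   -0.02 -0.07]
```

Call:
apply_moves(targets="0 0 0 0 0 0;0 0 0 0 0 0;0 0 0 0 0 0;0 0 0 0 0 0;0 0 0 0 0 0;0 0 0 0 0 0;0 0 0 0 0 0;0 0 0 0 0 0", grip=40, force=25)

```text
t: 4.15
ee_pos: [0.4663, -0.2192, 0.0187]
eef_rot: [0.998, -0.06, 0.0, 0.0]
force: [0.7, -1.0, 0.4]
opening: 0.524
```

```bash
python3 - <<'E'
from g import *
show()
import cv2
for n in("side","top"): cv2.imwrite(f"pics/{n}3.png",arm.grab_frame(n)[:,:,::-1])
a=cv2.imread('pics/side3.png')[210:300,250:370]
cv2.imwrite('pics/m3.png',cv2.resize(a,(720,540),interpolation=cv2.INTER_CUBIC))
E
```

```text
t 4.15 pos [ 466.28 -219.17   18.75] yaw,pitch,roll [-6.86 -0.   -0.  ] F [ 0.7  -0.96  0.41] M [-0.04 -0.04 -0.06] open 46.07 q [-0.06  0.34 -0.59  0.   -0.65  1.51]
```

View pics/m3.png

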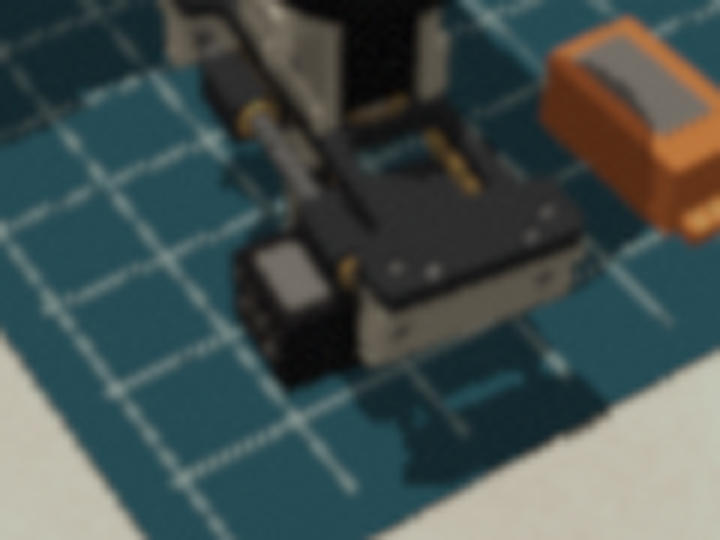

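```bash
cat >> g.py <<'E'
W=np.array([.5652,-.0424,.022]); PSI=20.0
OFF=np.array([-52.4,0,16.75])/1000
def tcp(tipx,tipy,tipz,pitch,dyaw=0):
    Rt=target(PSI+dyaw,pitch); Rb=Rt*R.from_euler('x',180,degrees=True)
    tip=W+R.from_euler('z',PSI,degrees=True).apply(np.array([tipx,tipy,tipz])/1000)
    return tip+Rb.apply(OFF),Rt
def tip():
    s=arm.sense(); Rb=R.from_quat(s['eef_rot'])*R.from_euler('x',180,degrees=True)
    p=s['ee_pos']-Rb.apply(OFF); return np.round(R.from_euler('z',-PSI,degrees=True).apply(p-W)*1000,2), np.round((R.from_euler('z',-PSI,degrees=True)*Rb).as_euler('ZYX',degrees=True),2), np.round(R.from_euler('z',-PSI,degrees=True).apply(s['force']),2)
E
python3 - <<'E'
from g import *
print(rel(*tcp(80,0,50,15)))
E
```

```text
[ 107.21 -202.57  -82.98   -3.51  -14.72  -26.7 ]
```

Call:
apply_moves(targets="0 0 -20 0 0 0;0 0 -50 0 0 0;0 0 -80 0 0 0;10 -20 -83 0 0 -3;24 -45 -83 -0.5 -2 -6;38 -72 -83 -1 -4 -10;52 -98 -83 -1.5 -6 -14;66 -124 -83 -2 -9 -18;80 -150 -83 -2.5 -12 -21;94 -177 -83 -3 -14 -24;103 -194 -83 -3.5 -14.7 -26.7;107.2 -202.6 -83 -3.5 -14.7 -26.7;107.2 -202.6 -83 -3.5 -14.7 -26.7;107.2 -202.6 -83 -3.5 -14.7 -26.7;107.2 -202.6 -83 -3.5 -14.7 -26.7")

```text
t: 5.75
ee_pos: [0.5961, -0.0318, 0.1021]
eef_rot: [0.977, 0.171, -0.128, 0.022]
force: [-1.1, -0.1, -2.1]
opening: 0.524
```

```bash
python3 - <<'E'
from g import *
show(); print(*tip()); print(rel(*tcp(80,0,50,15)))
import cv2
for n in("side","top"): cv2.imwrite(f"pics/{n}4.png",arm.grab_frame(n)[:,:,::-1])
a=cv2.imread('pics/side4.png')[120:250,240:400]; b=cv2.imread('pics/top4.png')[140:240,260:360]
cv2.imwrite('pics/m4.png',np.hstack([cv2.resize(a,(480,390)),cv2.resize(b,(320,390))]))
E
```

```text
t 5.75 pos [596.13 -31.77 102.11] yaw,pitch,roll [1.992e+01 1.496e+01 1.000e-02] F [-1.08 -0.13 -2.06] M [ 0.23 -0.97  0.04] open 46.1 q [ 0.28  0.48 -0.13  0.02 -1.22  1.63]
[79.   -0.65 50.4 ] [-8.000e-02  1.496e+01  1.000e-02] [-1.06  0.24 -2.06]
[ 1.08 -0.59  0.1  -0.03 -0.04 -0.08]
```

View pics/m4.png

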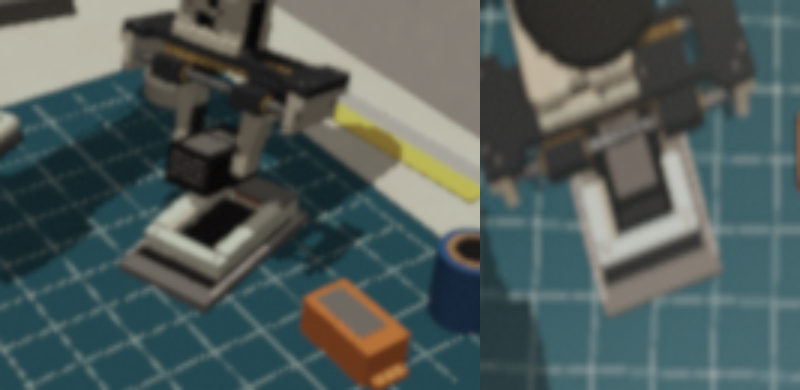

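```bash
python3 - <<'E'
from g import *
print(rel(*tcp(81,0,17,15)))
E
```

```text
[ 1.034e+01 -6.000e-01  3.189e+01 -3.000e-02 -6.000e-02 -8.000e-02]
```

Call:
apply_moves(targets="3 -0.6 10 0 0 0;6 -0.6 20 0 0 0;9 -0.6 28 0 0 0;10.3 -0.6 31.9 0 0 0;10.3 -0.6 31.9 0 0 0;10.3 -0.6 31.9 0 0 0;10.3 -0.6 31.9 0 0 0")

```text
t: 6.55
ee_pos: [0.5986, -0.0296, 0.0686]
eef_rot: [0.976, 0.172, -0.128, 0.023]
force: [-1.0, -0.4, -2.8]
opening: 0.525
```

```bash
cat > look.py <<'E'
import sys,re
from g import *
import h, cv2
from h import proj,box
p=np.load('p2.npy')
def projc(n,P):
    k=8 if n=='top' else 14
    w=p[k:k+6]; c0=h.C[n]['world_from_camera'][:3,3]
    return proj(n,(P-c0)@R.from_rotvec(w[3:]).as_matrix().T+c0+w[:3])
tag=sys.argv[1]
s=arm.sense(); Rb=R.from_quat(s['eef_rot'])*R.from_euler('x',180,degrees=True)
ctr=s['ee_pos']-Rb.apply(OFF)-Rb.apply([.052,0,0])
segs=[]
for a,b in box(-42,42,-23,23,0,38)+box(42,52,-17,17,0,7): segs.append((ctr+Rb.apply(np.array(a)/1e3),ctr+Rb.apply(np.array(b)/1e3),(0,255,255)))
Rw=R.from_euler('z',PSI,degrees=True)
for a,b in box(0,89,-23.8,23.8,0,14)+box(-13,0,-42,42,-10,10)+box(89,117,-42,42,10,14)+box(0,117,-42,42,-10,14): segs.append((W+Rw.apply(np.array(a)/1e3),W+Rw.apply(np.array(b)/1e3),(0,0,255)))
out=[]
for n,(x0,x1,y0,y1),k in(('side',(265,365,140,230),6),('top',(270,345,145,225),6)):
    im0=arm.grab_frame(n)[:,:,::-1]; cv2.imwrite(f'pics/{n}_{tag}.png',im0)
    im0=cv2.resize(im0[y0:y1,x0:x1],None,fx=k,fy=k,interpolation=cv2.INTER_CUBIC); im=im0.copy()
    for P,Q,c in segs:
        u=np.round(((projc(n,np.array([P,Q]))-[x0,y0]+.5)*k-.5)*16).astype(int)
        cv2.line(im,tuple(map(int,u[0])),tuple(map(int,u[1])),c,1,cv2.LINE_AA,4)
    cv2.imwrite(f'pics/L{n}_{tag}.png',im); cv2.imwrite(f'pics/P{n}_{tag}.png',im0)
show(); print(*tip())
E
python3 look.py 5
```

```text
t 6.65 pos [598.53 -29.6   68.65] yaw,pitch,roll [20.   14.93  0.  ] F [ 0.29 -0.47 -1.66] M [ 0.3  -1.04 -0.02] open 46.19 q [ 0.29  0.52 -0.15  0.02 -1.16  1.62]
[82.01  0.63 16.97] [-0.   14.93  0.  ] [ 0.11 -0.54 -1.66]
```

View pics/Lside_5.png

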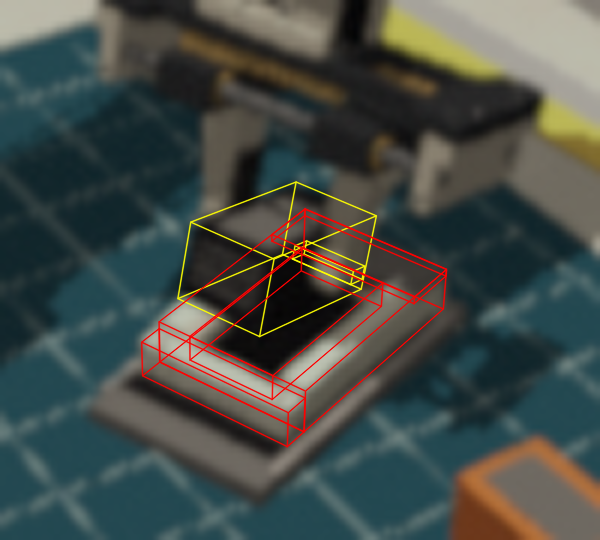

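View pics/Ltop_5.png

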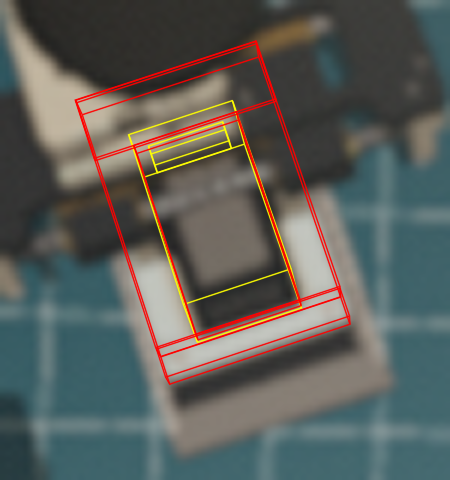

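View pics/Pside_5.png

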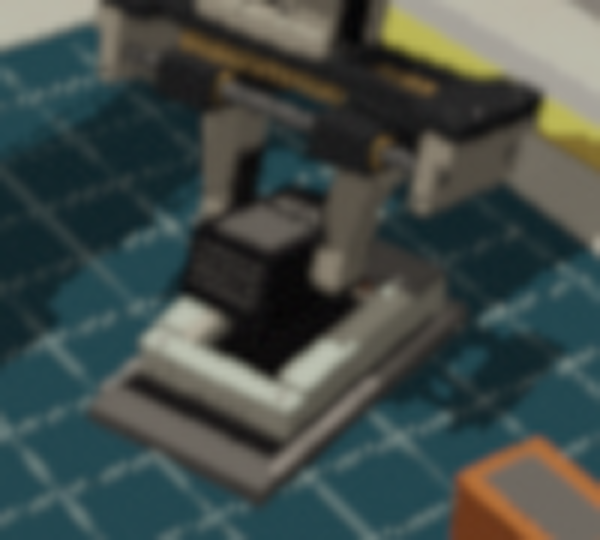

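```bash
python3 - <<'E'
import cv2,numpy as np
a=cv2.imread('pics/side_5.png')[165:205,288:340]; b=cv2.imread('pics/Lside_5.png')[150:390,138:450]
a=cv2.resize(a,None,fx=12,fy=12,interpolation=cv2.INTER_CUBIC)
g=lambda i:np.uint8(255*(i/255.)**.5)
cv2.imwrite('pics/z5s.png',g(a))
exec(open('look.py').read().split("tag=")[0].replace('import sys,re',''))
s=arm.sense()
Rb=R.from_quat(s['eef_rot'])*R.from_euler('x',180,degrees=True)
ctr=s['ee_pos']-Rb.apply(OFF)-Rb.apply([.052,0,0])
for n,x0,x1,y0,y1,k in(('side',288,340,165,205,12),('top',285,325,160,210,12)):
    im=cv2.imread(f'pics/{n}_5.png')[y0:y1,x0:x1]; im=g(cv2.resize(im,None,fx=k,fy=k,interpolation=cv2.INTER_CUBIC))
    cv2.imwrite(f'pics/z5{n}p.png',im)
    for A,B in box(-42,42,-23,23,0,38):
        P=np.array([ctr+Rb.apply(np.array(q)/1e3) for q in(A,B)])
        u=np.round(((projc(n,P)-[x0,y0]+.5)*k-.5)*16).astype(int)
        cv2.line(im,tuple(map(int,u[0])),tuple(map(int,u[1])),(0,255,255),1,cv2.LINE_AA,4)
    cv2.imwrite(f'pics/z5{n}.png',im)
E
```

```text
(no output)
```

View pics/z5side.png

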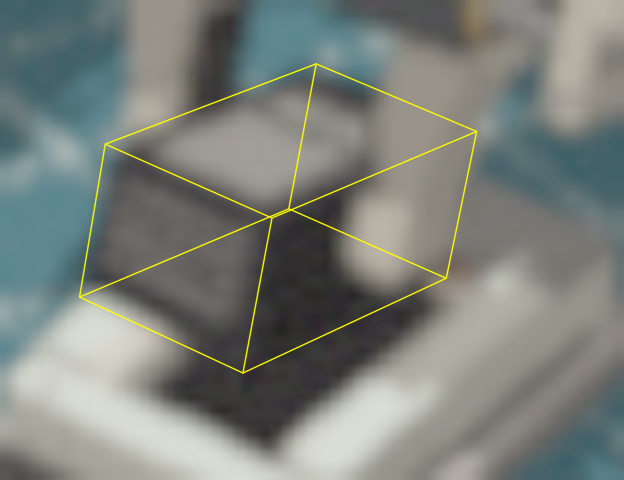

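View pics/z5top.png

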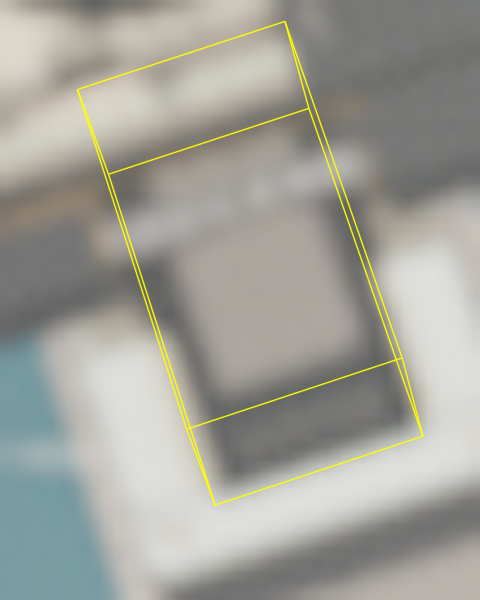

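```bash
cat > panel.py <<'E'
import sys
sys.argv=['x','x']
from g import *
import h,cv2
from h import proj,uncrop
from scipy.optimize import least_squares
p=np.load('p2.npy')
exec(open('look.py').read().split("tag=")[0].split("p=np.load('p2.npy')")[1])
b=p[5:8]
def blk(L): return h.tf(b,L)
I={'top':uncrop([[220,152],[333,157],[312,383],[203,372]],9,350,210),'side':uncrop([[358,90],[415,170],[182,268],[128,185]],10,280,235)}
out={}
for n in I:
    f=lambda v:(projc(n,blk(np.c_[v.reshape(4,2),np.full(4,38)]))-I[n]).ravel()
    v=least_squares(f,np.array([20,15,20,-15,-35,-15,-35,15.])).x.reshape(4,2); print(n,np.round(v,1)); out[n]=v
v=(out['top']+out['side'])/2
s=arm.sense();Rb=R.from_quat(s['eef_rot'])*R.from_euler('x',180,degrees=True)
ctr=s['ee_pos']-Rb.apply(OFF)-Rb.apply([.052,0,0])
for n,o,k in(('top',(285,160),12),('side',(288,165),12)):
    P=ctr+Rb.apply(np.c_[out[n],np.full(4,38)]/1e3); print(n,'pred panel',np.round(((projc(n,P)-o)+.5)*k-.5))
    for e in([.001,0,0],[0,.001,0],[0,0,.001]): print('  per mm',e,np.round((projc(n,P+Rb.apply(e))-projc(n,P))[2]*k,1))
E
python3 panel.py
```

```text
top [[ 24.4  16. ]
 [ 27.5 -15.8]
 [-36.4 -17.4]
 [-37.6  13.2]]
side [[ 25.9  16.4]
 [ 25.7 -12.4]
 [-35.7 -15.9]
 [-35.9  12.5]]
top pred panel [[131. 148.]
 [272.  88.]
 [368. 343.]
 [226. 395.]]
  per mm [0.001, 0, 0] [-1.4 -4.1]
  per mm [0, 0.001, 0] [-4.7  1.5]
  per mm [0, 0, 0.001] [-0.6 -2.1]
side pred panel [[300.  88.]
 [401. 131.]
 [262. 199.]
 [158. 154.]]
  per mm [0.001, 0, 0] [ 2.6 -1.1]
  per mm [0, 0.001, 0] [-3.7 -1.6]
  per mm [0, 0, 0.001] [ 0.8 -4.1]
```

View pics/z5sidep.png

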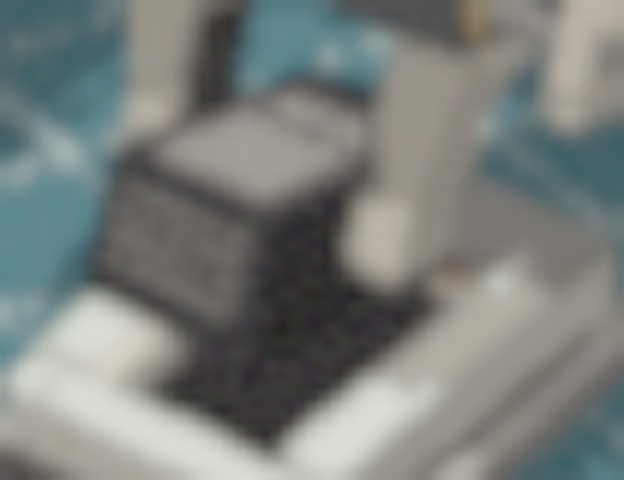

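View pics/z5topp.png

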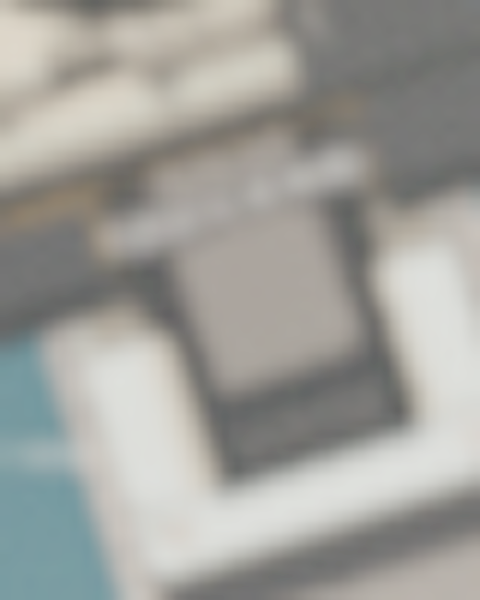

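```bash
python3 - <<'E'
from g import *
print(*tip())
for z in(10,5,2): print(rel(*tcp(81.5,-.3,z,15)))
E
```

```text
[82.01  0.63 16.97] [-0.   14.93  0.  ] [ 0.11 -0.54 -1.66]
[ 1.32  0.93  6.8  -0.   -0.07 -0.  ]
[ 2.61  0.93 11.63 -0.   -0.07 -0.  ]
[ 3.38  0.93 14.53 -0.   -0.07 -0.  ]
```

Call:
apply_moves(targets="0.5 0.9 3 0 0 0;1.3 0.9 6.8 0 0 0;2 0.9 9.5 0 0 0;2.6 0.9 11.6 0 0 0;2.6 0.9 11.6 0 0 0;2.6 0.9 11.6 0 0 0")

```text
t: 7.25
ee_pos: [0.5981, -0.0307, 0.0563]
eef_rot: [0.976, 0.172, -0.128, 0.023]
force: [-0.5, -1.3, -1.8]
opening: 0.523
```

```bash
python3 - <<'E'
from g import *
show();print(*tip())
for z in(2,1): print(rel(*tcp(81.5,-.3,z,15)))
E
```

```text
t 7.25 pos [598.11 -30.71  56.32] yaw,pitch,roll [2.000e+01 1.499e+01 1.000e-02] F [-0.54 -1.3  -1.83] M [ 0.32 -1.07  0.01] open 45.99 q [ 0.29  0.53 -0.17  0.02 -1.13  1.62]
[81.21 -0.26  4.59] [-0.000e+00  1.499e+01  1.000e-02] [-0.96 -1.04 -1.83]
[ 0.96  0.04  2.41 -0.01 -0.01 -0.  ]
[ 1.21  0.04  3.38 -0.01 -0.01 -0.  ]
```

Call:
apply_moves(targets="0.3 0 1 0 0 0;0.8 0 2.2 0 0 0;1 0 2.9 0 0 0;1 0 2.9 0 0 0;1 0 2.9 0 0 0")

```text
t: 7.75
ee_pos: [0.5983, -0.0306, 0.0534]
eef_rot: [0.976, 0.172, -0.128, 0.023]
force: [0.1, 0.0, -2.3]
opening: 0.523
```

```bash
python3 - <<'E'
from g import *
show();print(*tip())
for x in(86,88.5,90.5): print(rel(*tcp(x,-.3,1.5,15)))
E
```

```text
t 7.75 pos [598.33 -30.63  53.35] yaw,pitch,roll [2.000e+01 1.498e+01 1.000e-02] F [ 0.1   0.02 -2.28] M [ 0.31 -1.07 -0.01] open 46.06 q [ 0.29  0.54 -0.17  0.02 -1.13  1.62]
[81.45 -0.27  1.63] [-0.000e+00  1.498e+01  1.000e-02] [ 0.11 -0.02 -2.28]
[ 4.43  0.03 -1.07 -0.01 -0.02 -0.  ]
[ 6.85  0.03 -1.72 -0.01 -0.02 -0.  ]
[ 8.78  0.03 -2.23 -0.01 -0.02 -0.  ]
```

Call:
apply_moves(targets="1.7 0 -0.2 0 0 0;3.5 0 -0.6 0 0 0;5 0 -1 0 0 0;6.3 0 -1.3 0 0 0;6.3 0 -1.3 0 0 0;6.3 0 -1.3 0 0 0")

```text
t: 8.35
ee_pos: [0.6043, -0.0284, 0.0529]
eef_rot: [0.976, 0.172, -0.128, 0.023]
force: [-0.4, 0.1, -2.3]
opening: 0.523
```

```bash
python3 look.py 6; python3 - <<'E'
from g import *
for x,z in((90,1),(91,1),(92,.8),(93,.8)): print(rel(*tcp(x,-.3,z,15)))
E
```

```text
t 8.45 pos [604.29 -28.43  52.94] yaw,pitch,roll [2.000e+01 1.498e+01 1.000e-02] F [ 0.69 -0.55 -2.76] M [ 0.31 -1.01  0.01] open 46.25 q [ 0.29  0.54 -0.15  0.02 -1.13  1.62]
[87.79 -0.24  1.21] [-0.000e+00  1.498e+01  1.000e-02] [ 0.46 -0.75 -2.76]
[ 2.19  0.06 -0.38 -0.01 -0.02 -0.  ]
[ 3.16  0.06 -0.64 -0.01 -0.02 -0.  ]
[ 4.17  0.06 -0.71 -0.01 -0.02 -0.  ]
[ 5.14  0.06 -0.97 -0.01 -0.02 -0.  ]
```

View pics/Pside_6.png

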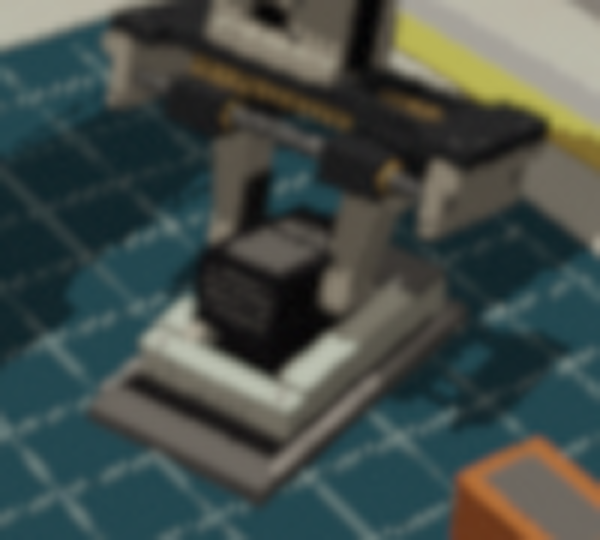

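View pics/Ptop_6.png

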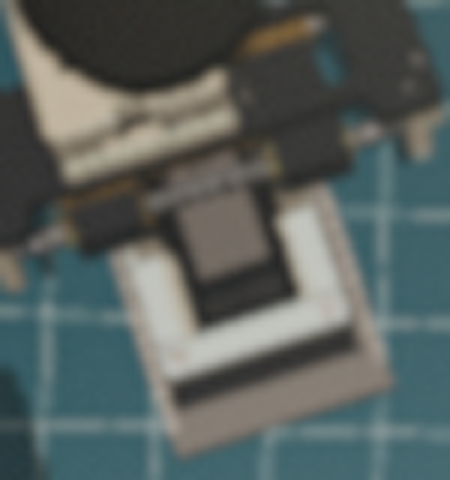

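Call:
apply_moves(targets="0.2 0 0.6 0 0 0;0.3 0 1.1 0 0 0;0.3 0 1.1 0 0 0;0.3 0 1.1 0 0 0")

```text
t: 8.85
ee_pos: [0.6043, -0.0284, 0.0518]
eef_rot: [0.976, 0.172, -0.128, 0.023]
force: [0.5, 1.6, -2.2]
opening: 0.522
```

```bash
python3 - <<'E'
from g import *
show();print(*tip())
E
```

```text
t 8.85 pos [604.34 -28.41  51.83] yaw,pitch,roll [2.000e+01 1.498e+01 1.000e-02] F [ 0.49  1.62 -2.23] M [ 0.32 -1.05  0.03] open 45.94 q [ 0.29  0.55 -0.15  0.02 -1.13  1.62]
[87.86 -0.24  0.11] [-0.000e+00  1.498e+01  1.000e-02] [ 1.01  1.35 -2.23]
```

Call:
apply_moves(targets="0.1 0 0.5 0 0 0;0.1 0 0.5 0 0 0;0.1 0 0.5 0 0 0")

```text
t: 9.15
ee_pos: [0.6044, -0.0284, 0.0515]
eef_rot: [0.976, 0.172, -0.128, 0.023]
force: [-0.2, 1.0, -1.7]
opening: 0.523
```

```bash
python3 - <<'E'
from g import *
show();print(*tip())
E
```

```text
t 9.15 pos [604.36 -28.43  51.46] yaw,pitch,roll [2.000e+01 1.497e+01 1.000e-02] F [-0.22  1.02 -1.73] M [ 0.22 -0.79  0.01] open 46.0 q [ 0.29  0.55 -0.15  0.02 -1.13  1.62]
[87.87 -0.26 -0.25] [0.000e+00 1.497e+01 1.000e-02] [ 0.14  1.03 -1.73]
```

Call:
apply_moves(targets="0 0 -0.5 0 0 0;1.3 0 -0.9 0 0 0;2.8 0 -1.3 0 0 0;2.8 0 -1.3 0 0 0;2.8 0 -1.3 0 0 0")

```text
t: 9.65
ee_pos: [0.6067, -0.0276, 0.0517]
eef_rot: [0.976, 0.172, -0.129, 0.023]
force: [-3.1, -1.2, -1.9]
opening: 0.521
```

```bash
python3 - <<'E'
from g import *
show();print(*tip())
E
```

```text
t 9.65 pos [606.67 -27.57  51.72] yaw,pitch,roll [19.99 15.04  0.02] F [-3.09 -1.17 -1.87] M [-0.04  0.07  0.02] open 45.87 q [ 0.29  0.55 -0.15  0.02 -1.14  1.62]
[ 9.03e+01 -2.50e-01 -5.00e-02] [-1.000e-02  1.504e+01  2.000e-02] [-3.3  -0.04 -1.87]
```

Call:
apply_moves(targets="1 0 -0.3 0 0 0;1 0 -0.3 0 0 0;1 0 -0.3 0 0 0")

```text
t: 9.95
ee_pos: [0.6077, -0.0272, 0.0518]
eef_rot: [0.976, 0.172, -0.129, 0.023]
force: [-3.8, -0.9, -0.9]
opening: 0.52
```

```bash
python3 - <<'E'
from g import *
show();print(*tip())
E
```

```text
t 9.95 pos [607.74 -27.17  51.78] yaw,pitch,roll [19.99 15.03  0.02] F [-3.85 -0.86 -0.87] M [-0.22  0.5  -0.04] open 45.72 q [ 0.29  0.55 -0.14  0.02 -1.14  1.62]
[ 9.145e+01 -2.400e-01  2.000e-02] [-1.000e-02  1.503e+01  2.000e-02] [-3.91  0.51 -0.87]
```

Call:
apply_moves(targets="0.6 0 -0.2 0 0 0;1.1 0 -0.3 0 0 0;1.1 0 -0.3 0 0 0;1.1 0 -0.3 0 0 0")

```text
t: 10.35
ee_pos: [0.6089, -0.0267, 0.0518]
eef_rot: [0.976, 0.172, -0.129, 0.023]
force: [-5.5, -1.1, -1.4]
opening: 0.522
```

```bash
python3 - <<'E'
from g import *
import time
show();print(*tip())
E
python3 look.py 7; python3 - <<'E'
from g import *
print(*tip())
x=92.7
for a in(13,11,9,7,5,3,1,0): print(a,rel(*tcp(x,-.3,.3,a)))
E
```

```text
t 10.35 pos [608.88 -26.75  51.81] yaw,pitch,roll [2.000e+01 1.502e+01 1.000e-02] F [-5.47 -1.15 -1.39] M [-0.36  0.9  -0.01] open 45.9 q [ 0.29  0.55 -0.14  0.02 -1.14  1.62]
[ 9.267e+01 -2.300e-01  5.000e-02] [-0.000e+00  1.502e+01  1.000e-02] [-5.53  0.79 -1.39]
t 10.45 pos [608.88 -26.75  51.81] yaw,pitch,roll [19.99 15.02  0.02] F [-4.92 -1.22 -0.58] M [-0.37  0.89 -0.05] open 46.13 q [ 0.29  0.55 -0.14  0.02 -1.14  1.62]
[ 9.267e+01 -2.300e-01  5.000e-02] [-1.000e-02  1.502e+01  2.000e-02] [-5.04  0.53 -0.58]
[ 9.267e+01 -2.300e-01  5.000e-02] [-1.000e-02  1.502e+01  2.000e-02] [-5.04  0.53 -0.58]
13 [-0.59  0.07  1.61 -0.02  2.02 -0.01]
11 [-1.08  0.07  3.47 -0.02  4.02 -0.01]
9 [-1.5   0.07  5.34 -0.02  6.02 -0.01]
7 [-1.86  0.07  7.23 -0.02  8.02 -0.01]
5 [-2.150e+00  7.000e-02  9.130e+00 -2.000e-02  1.002e+01 -1.000e-02]
3 [-2.370e+00  7.000e-02  1.103e+01 -2.000e-02  1.202e+01 -1.000e-02]
1 [-2.530e+00  7.000e-02  1.295e+01 -2.000e-02  1.402e+01 -1.000e-02]
0 [-2.590e+00  7.000e-02  1.391e+01 -2.000e-02  1.502e+01 -1.000e-02]
```

View pics/Pside_7.png

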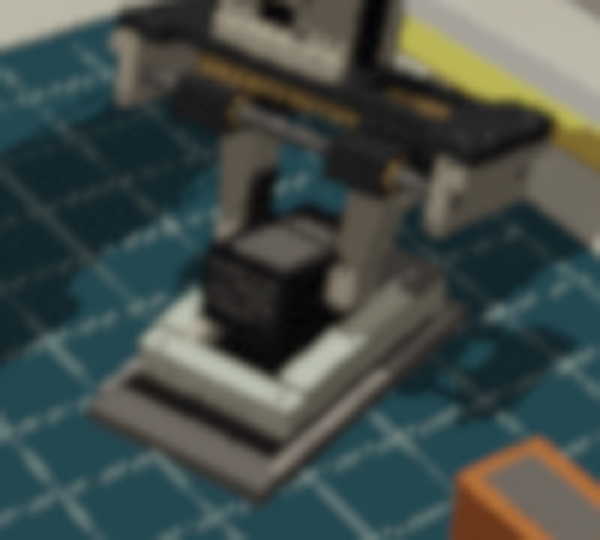

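View pics/Ptop_7.png

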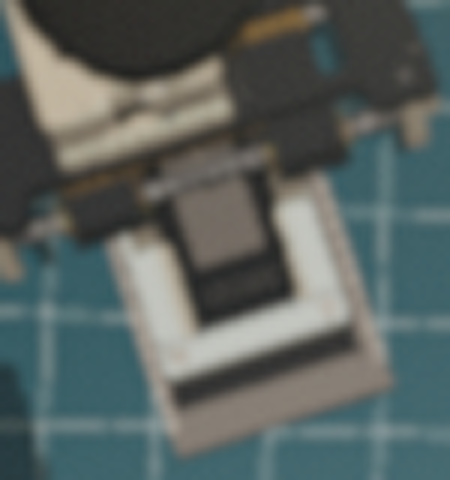

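Call:
apply_moves(targets="-0.3 0 0.8 0 1 0;-0.6 0 1.6 0 2 0;-0.8 0 2.5 0 3 0;-1.1 0 3.5 0 4 0;-1.3 0 4.4 0 5 0;-1.5 0 5.3 0 6 0;-1.7 0 6.3 0 7 0;-1.9 0 7.2 0 8 0;-1.9 0 7.2 0 8 0;-1.9 0 7.2 0 8 0")

```text
t: 11.45
ee_pos: [0.6056, -0.0279, 0.0455]
eef_rot: [0.983, 0.173, -0.06, 0.01]
force: [-4.7, -0.9, -2.8]
opening: 0.523
```

```bash
python3 look.py 8; python3 - <<'E'
from g import *
x=92.9
for a in(6,5,4,3,2,1,0): print(a,rel(*tcp(x,-.25,.2,a)))
E
```

```text
t 11.55 pos [605.75 -27.82  45.48] yaw,pitch,roll [2.00e+01 6.97e+00 1.00e-02] F [-4.1  -0.72 -2.81] M [-0.29  1.41 -0.09] open 46.29 q [ 0.28  0.48 -0.26  0.01 -0.95  1.63]
[93.07 -0.17  0.49] [0.   6.97 0.01] [-4.1   0.73 -2.81]
6 [-0.41  0.08  1.2  -0.01  0.97  0.  ]
5 [-0.68  0.08  2.13 -0.01  1.97 -0.  ]
4 [-0.94  0.08  3.05 -0.01  2.97 -0.  ]
3 [-1.17  0.08  3.98 -0.01  3.97 -0.  ]
2 [-1.39  0.08  4.92 -0.01  4.97 -0.  ]
1 [-1.6   0.08  5.86 -0.01  5.97 -0.  ]
0 [-1.78  0.08  6.8  -0.01  6.97 -0.  ]
```

View pics/Pside_8.png

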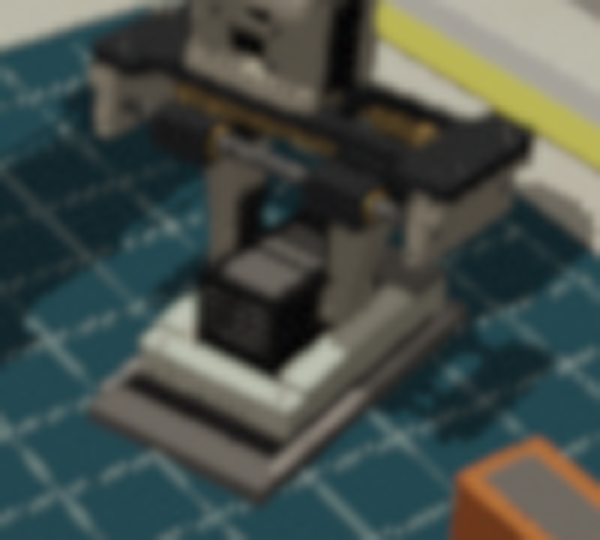

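View pics/Ptop_8.png

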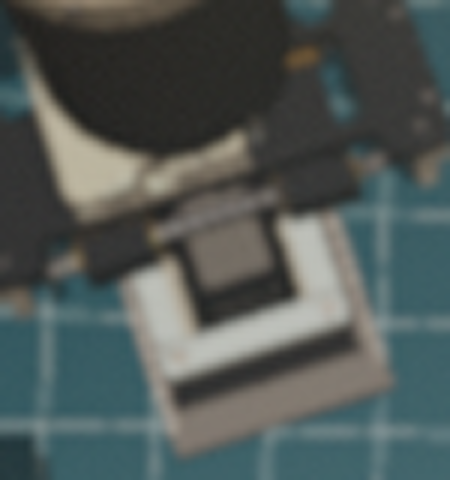

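Call:
apply_moves(targets="0.5 0 0 0 0 0;0.3 0 0.5 0 0.5 0;0.1 0 1.2 0 1 0;-0.1 0 1.6 0 1.5 0;-0.2 0 2 0 2 0;-0.2 0 2 0 2 0;-0.2 0 2 0 2 0")

```text
t: 12.25
ee_pos: [0.6054, -0.0278, 0.0436]
eef_rot: [0.984, 0.173, -0.043, 0.007]
force: [-5.1, 0.8, -2.2]
opening: 0.523
```

```bash
python3 - <<'E'
from g import *
show();print(*tip())
x=93.5
for a in(4,3,2,1,0): print(a,rel(*tcp(x,-.2,.2,a)))
E
```

```text
t 12.25 pos [605.41 -27.85  43.55] yaw,pitch,roll [19.99  4.95  0.02] F [-5.14  0.85 -2.25] M [ 0.33  1.61 -0.25] open 46.06 q [ 0.28  0.46 -0.29  0.01 -0.9   1.64]
[ 9.352e+01 -8.000e-02  3.400e-01] [-0.01  4.95  0.02] [-4.54  2.56 -2.25]
4 [-0.28  0.12  1.02 -0.02  0.95 -0.01]
3 [-0.55  0.12  1.94 -0.02  1.95 -0.01]
2 [-0.8   0.12  2.86 -0.02  2.95 -0.01]
1 [-1.04  0.12  3.8  -0.02  3.95 -0.01]
0 [-1.26  0.12  4.73 -0.02  4.95 -0.01]
```

Call:
apply_moves(targets="0.2 -0.4 0 0 0 0;0 -0.5 0.9 0 1 0;-0.2 -0.5 1.4 0 1.5 0;-0.3 -0.5 1.9 0 2 0;-0.3 -0.5 1.9 0 2 0;-0.3 -0.5 1.9 0 2 0")

```text
t: 12.85
ee_pos: [0.6049, -0.0279, 0.0417]
eef_rot: [0.984, 0.174, -0.025, 0.004]
force: [-4.2, -2.0, -1.0]
opening: 0.522
```

```bash
python3 - <<'E'
from g import *
show();print(*tip())
x=93.7
for a in(2,1,0): print(a,rel(*tcp(x,.3,.1,a)))
E
```

```text
t 12.85 pos [604.86 -27.85  41.7 ] yaw,pitch,roll [20.    2.96 -0.  ] F [-4.2  -1.97 -0.97] M [-0.72  1.21 -0.29] open 45.97 q [ 0.28  0.45 -0.32  0.   -0.85  1.64]
[93.71  0.1   0.26] [-0.    2.96 -0.  ] [-4.62 -0.41 -0.97]
2 [-0.27 -0.19  1.04  0.    0.96 -0.  ]
1 [-0.54 -0.19  1.97  0.    1.96 -0.  ]
0 [-0.79 -0.19  2.89  0.    2.96 -0.  ]
```

Call:
apply_moves(targets="-0.1 0 0.5 0 0.5 0.2;-0.3 0 1 0 1 0.4;-0.4 0 1.5 0 1.5 0.4;-0.5 0 2 0 2 0.4;-0.5 0 2 0 2 0.4;-0.5 0 2 0 2 0.4")

```text
t: 13.45
ee_pos: [0.6042, -0.0279, 0.0397]
eef_rot: [0.985, 0.17, -0.008, 0.001]
force: [-4.1, -0.9, -1.0]
opening: 0.524
```

```bash
python3 look.py 9; python3 - <<'E'
from g import *
for a in(0,): print(a,rel(*tcp(93.5,.1,0,a,-.4)))
E
```

```text
t 13.55 pos [604.19 -27.93  39.67] yaw,pitch,roll [ 1.96e+01  9.80e-01 -1.00e-02] F [-4.04 -0.81 -0.26] M [-0.48  1.53 -0.04] open 45.89 q [ 0.28  0.43 -0.35  0.   -0.8   1.63]
[ 9.37e+01 -1.00e-01  3.00e-02] [-0.4   0.98 -0.01] [-4.07  0.62 -0.26]
0 [-0.48 -0.2   0.93  0.01  0.98  0.  ]
```

View pics/Pside_9.png

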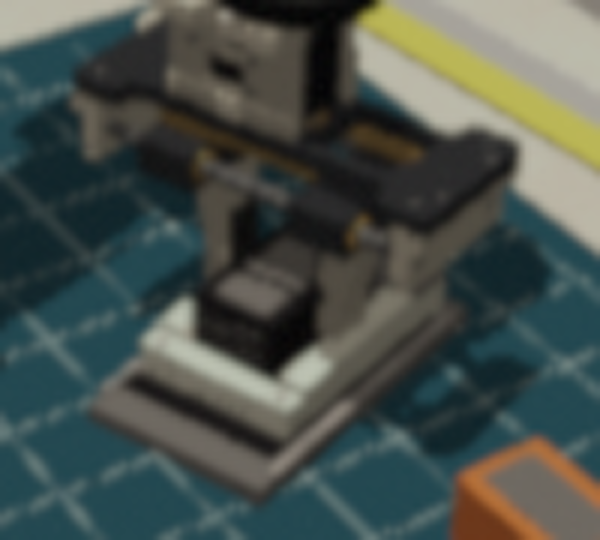

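View pics/Ltop_9.png

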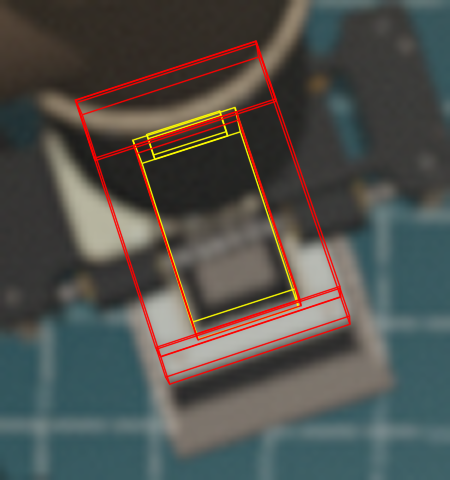

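Call:
apply_moves(targets="-0.2 0 0.5 0 0.5 0;-0.4 0 0.9 0 1 0;-0.4 0 1.2 0 1 0;-0.4 0 1.2 0 1 0;-0.4 0 1.2 0 1 0")

```text
t: 14.05
ee_pos: [0.604, -0.028, 0.0387]
eef_rot: [0.985, 0.17, 0.0, 0.0]
force: [-4.5, -0.4, 2.9]
opening: 0.523
```

```bash
python3 - <<'E'
from g import *
show();print(*tip())
E
```

```text
t 14.05 pos [603.98 -28.04  38.73] yaw,pitch,roll [ 1.96e+01 -5.00e-02 -1.00e-02] F [-4.47 -0.43  2.87] M [-0.2   1.66 -0.02] open 46.02 q [ 0.28  0.42 -0.37  0.   -0.78  1.64]
[ 9.377e+01 -1.400e-01  3.000e-02] [-0.4  -0.05 -0.01] [-4.35  1.12  2.87]
```

Call:
apply_moves(targets="0 0 0.3 0 0 0;0 0 0.5 0 0 0;0 0 0.5 0 0 0")

```text
t: 14.35
ee_pos: [0.604, -0.028, 0.0387]
eef_rot: [0.985, 0.17, 0.0, 0.0]
force: [-6.0, 0.0, 7.9]
opening: 0.522
```

```bash
python3 - <<'E'
from g import *
show();print(*tip())
E
```

```text
t 14.35 pos [604.   -28.02  38.67] yaw,pitch,roll [19.61 -0.05 -0.02] F [-5.96  0.    7.95] M [-0.    2.29 -0.05] open 45.91 q [ 0.28  0.42 -0.37  0.   -0.78  1.64]
[ 9.38e+01 -1.20e-01 -3.00e-02] [-0.39 -0.05 -0.02] [-5.6   2.04  7.95]
```

Call:
apply_moves(targets="-0.4 0 -0.2 0 0 0;-0.8 0 -0.2 0 0 0;-1.2 0 -0.2 0 0 0;-1.2 0 -0.2 0 0 0;-1.2 0 -0.2 0 0 0")

```text
t: 14.85
ee_pos: [0.6039, -0.0281, 0.0387]
eef_rot: [0.985, 0.17, 0.001, -0.0]
force: [0.2, 3.0, 6.6]
opening: 0.523
```

```bash
python3 - <<'E'
from g import *
show();print(*tip())
E
```

```text
t 14.85 pos [603.91 -28.09  38.68] yaw,pitch,roll [19.62 -0.16 -0.03] F [0.19 2.97 6.56] M [ 0.79  0.15 -0.  ] open 46.01 q [ 0.28  0.42 -0.37  0.   -0.77  1.64]
[ 9.372e+01 -1.500e-01  8.000e-02] [-0.38 -0.16 -0.03] [1.19 2.72 6.56]
```

Call:
apply_moves(targets="0.6 -0.3 -0.6 0 0 0;0.6 -0.3 -0.6 0 0 0")

```text
t: 15.05
ee_pos: [0.6038, -0.028, 0.0387]
eef_rot: [0.985, 0.17, 0.001, 0.0]
force: [2.1, -1.4, 0.0]
opening: 0.528
```

Call:
apply_moves(targets="0 0 0 0 0 0;0 0 0 0 0 0;0 0 0 0 0 0;0 0 0 0 0 0;0 0 0 0 0 0", grip=70)

```text
t: 15.55
ee_pos: [0.603, -0.028, 0.0387]
eef_rot: [0.985, 0.17, 0.0, -0.0]
force: [0.6, -1.1, -0.4]
opening: 0.793
```

```bash
python3 - <<'E'
from g import *
show();print(*tip())
E
```

```text
t 15.55 pos [602.98 -28.03  38.66] yaw,pitch,roll [ 1.959e+01 -1.000e-02 -0.000e+00] F [ 0.6  -1.09 -0.44] M [-0.09 -0.02 -0.02] open 69.8 q [ 0.28  0.42 -0.37  0.   -0.78  1.64]
[ 9.282e+01  2.100e-01 -8.000e-02] [-0.41 -0.01 -0.  ] [ 0.19 -1.23 -0.44]
```

Released. Lift clear and look.

Call:
apply_moves(targets="0 0 -10 0 0 0;0 0 -35 0 0 0;0 0 -70 0 0 0;0 0 -110 0 0 0;0 0 -150 0 0 0;-60 60 -160 0 0 0;-100 100 -170 0 0 0;-130 140 -170 0 0 0;-160 180 -170 0 0 0;-160 220 -170 0 0 0;-160 260 -170 0 0 0;-160 260 -170 0 0 0;-160 260 -170 0 0 0")

```text
t: 16.85
ee_pos: [0.5392, -0.329, 0.2087]
eef_rot: [0.986, 0.169, 0.0, 0.0]
force: [-1.2, 0.9, -0.6]
opening: 0.796
```

```bash
cat > chk.py <<'E'
import sys
from g import *
import h,cv2
from h import proj,box
exec(open('look.py').read().split("tag=")[0].split("from h import proj,box")[1])
show()
Rw=R.from_euler('z',PSI-.4,degrees=True); S=[]
for a,b in box(-42,42,-23,23,0,38): S.append([W+Rw.apply((np.array(q)+[42+DX,0,0])/1e3) for q in(a,b)]) if 0 else None
for n,(x0,x1,y0,y1),k in(('side',(275,350,165,225),8),('top',(270,345,145,225),7)):
    i0=arm.grab_frame(n)[:,:,::-1]; cv2.imwrite(f'pics/{n}_{sys.argv[1]}.png',i0)
    cv2.imwrite(f'pics/F{n}_{sys.argv[1]}.png',cv2.resize(i0[y0:y1,x0:x1],None,fx=k,fy=k,interpolation=cv2.INTER_CUBIC))
E
python3 chk.py 10
```

```text
t 16.85 pos [ 539.2  -328.98  208.67] yaw,pitch,roll [ 1.941e+01 -0.000e+00 -1.000e-02] F [-1.25  0.87 -0.57] M [ 0.03 -0.02 -0.02] open 70.06 q [-0.24  0.3  -0.12  0.   -1.16  2.15]
```

View pics/Fside_10.png

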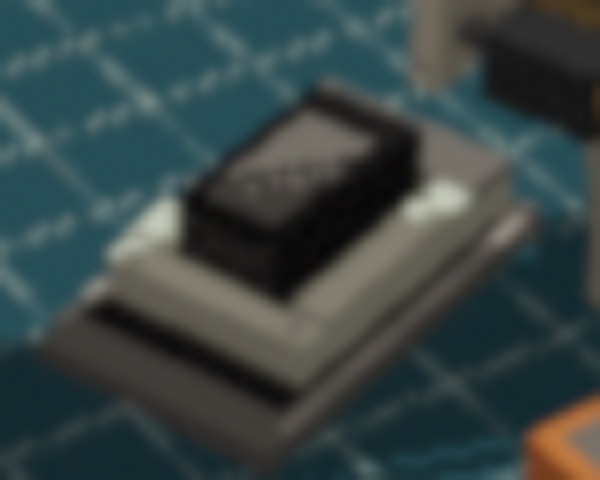

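View pics/Ftop_10.png

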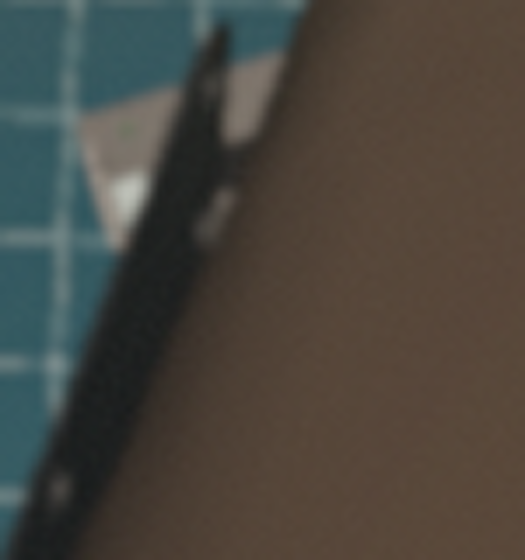

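View pics/top_10.png

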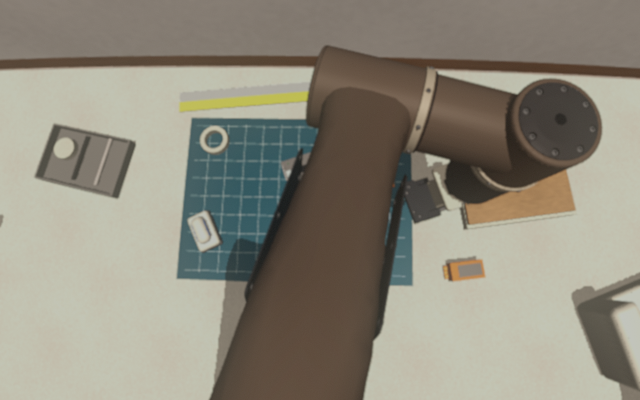

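```bash
python3 - <<'E'
import sys; sys.argv=['x','x']
from g import *
import h,cv2
from h import proj,box
exec(open('look.py').read().split("tag=")[0].split("from h import proj,box")[1])
Rw=R.from_euler('z',PSI-.4,degrees=True); S=[]
Wt=W+Rw.apply([-.002,0,0])
for a,b in box(0,84,-23,23,0,38): S.append((a,b,(0,255,255)))
for a,b in box(-13,0,-42,42,-10,10)+box(89,117,-42,42,10,14)+box(0,117,-42,42,-10,14): S.append((a,b,(0,0,255)))
n='side';x0,x1,y0,y1=275,350,165,225;k=10
im=cv2.imread('pics/side_10.png')[y0:y1,x0:x1]; im=cv2.resize(im,None,fx=k,fy=k,interpolation=cv2.INTER_CUBIC)
im=np.uint8(255*(im/255.)**.7)
for a,b,c in S:
    u=np.round(((projc(n,np.array([Wt+Rw.apply(np.array(q)/1e3) for q in(a,b)]))-[x0,y0]+.5)*k-.5)*16).astype(int)
    cv2.line(im,tuple(map(int,u[0])),tuple(map(int,u[1])),c,1,cv2.LINE_AA,4)
cv2.imwrite('pics/fin.png',im)
d=cv2.absdiff(cv2.imread('pics/side0.png'),cv2.imread('pics/side_10.png')).max(2)
cv2.imwrite('pics/diff.png',d*3)
E
```

```text
(no output)
```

View pics/fin.png

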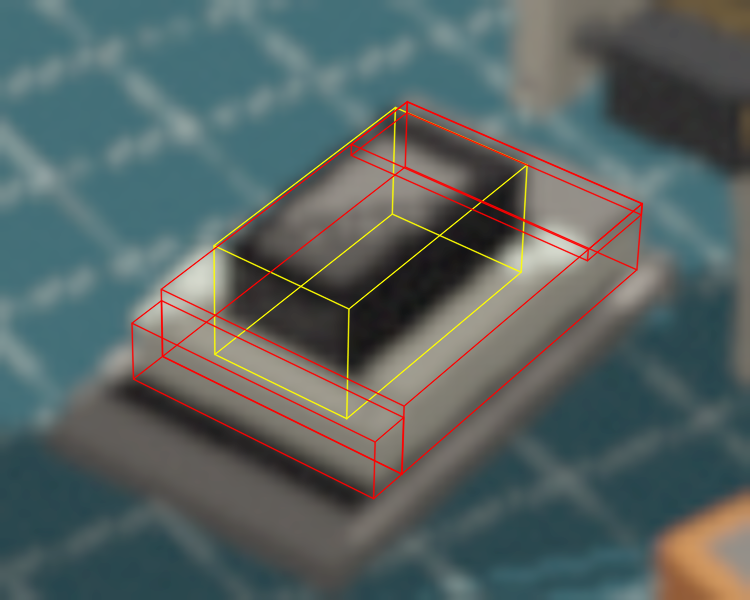

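View pics/side_10.png

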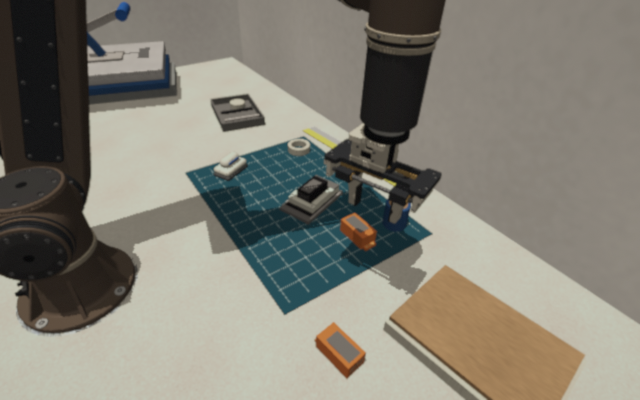

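```bash
python3 - <<'E'
from g import *
for p,y in(((.58,.1,.24),10),((.42,.55,.24),-26)): print(rel(p,target(y)))
E
```

```text
[ 1.8117e+02 -3.8833e+02 -3.1050e+01 -2.0000e-02 -2.0000e-02  9.5400e+00]
[ 1.8090e+02 -8.6592e+02 -3.0920e+01 -2.0000e-02 -1.0000e-02  4.5540e+01]
```

Call:
apply_moves(targets="0 0 -31 0 0 0;45 -39 -31 0 0 2;90 -88 -31 0 0 4;120 -130 -31 0 0 6;150 -175 -31 0 0 8;180 -220 -31 0 0 9.5;181 -268 -31 0 0 9.5;181 -316 -31 0 0 9.5;181 -364 -31 0 0 12;181 -412 -31 0 0 15;181 -460 -31 0 0 18;181 -508 -31 0 0 21;181 -556 -31 0 0 24;181 -604 -31 0 0 28;181 -652 -31 0 0 32;181 -700 -31 0 0 36;181 -748 -31 0 0 40;181 -796 -31 0 0 44;181 -840 -31 0 0 45;181 -866 -31 0 0 45.5")

```text
t: 18.95
ee_pos: [0.4159, 0.5536, 0.2399]
eef_rot: [0.975, -0.222, 0.0, -0.0]
force: [0.7, -0.1, -0.4]
opening: 0.8
```

```bash
python3 chk.py 11
```

```text
t 18.95 pos [415.91 553.62 239.91] yaw,pitch,roll [-25.71  -0.     0.04] F [ 0.74 -0.13 -0.38] M [-0.06 -0.06  0.01] open 70.38 q [ 1.21  0.38  0.07  0.   -1.26 -0.09]
```

View pics/Fside_11.png

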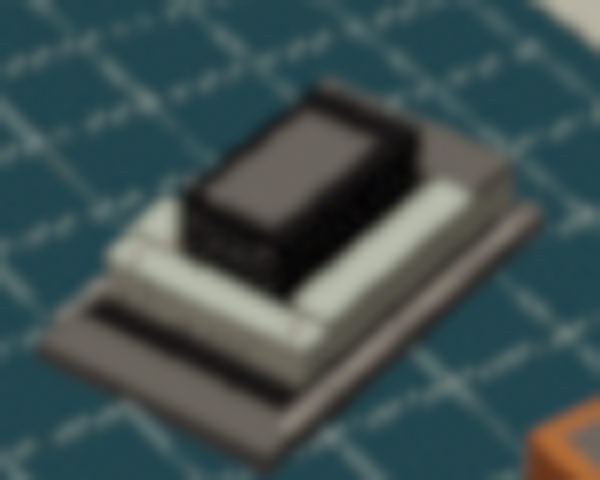

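View pics/Ftop_11.png

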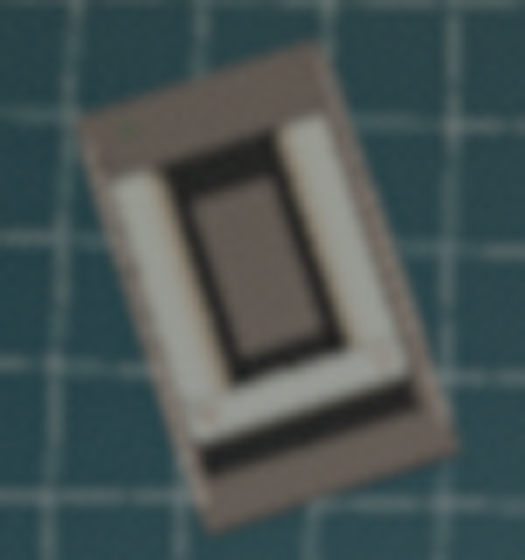

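View pics/top_11.png

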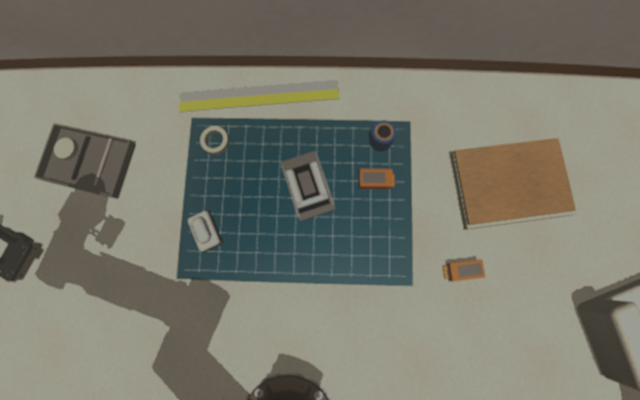

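```bash
cat > fin.py <<'E'
exec(open('panel.py').read().split("v=(out")[0])
F={'side':uncrop([[308,108],[383,140],[275,228],[207,190]],8,275,165),'top':uncrop([[192,197],[275,178],[325,335],[240,358]],7,270,145)}
def f(q,full=False):
    Rb=R.from_euler('ZYX',[q[3],q[4],0],degrees=True); o=[]
    for n in F:
        P=q[:3]/1e3+Rb.apply(np.c_[out[n],np.full(4,38)]/1e3); o.append(projc(n,P)-F[n])
    return np.concatenate(o).ravel()
r=least_squares(f,[605,-28,22,20,0.]); q=r.x
print('underside centre',q[:3],'yaw',q[3],'nose-down pitch',q[4]); print(np.round(r.fun.reshape(-1,2),2))
print('in bay frame',R.from_euler('z',-PSI,degrees=True).apply(q[:3]/1e3-W)*1e3)
J=r.jac; print('sd',np.sqrt(np.diag(np.linalg.inv(J.T@J)))*.4)
E
python3 fin.py
```

```text
top [[ 24.4  16. ]
 [ 27.5 -15.8]
 [-36.4 -17.4]
 [-37.6  13.2]]
side [[ 25.9  16.4]
 [ 25.7 -12.4]
 [-35.7 -15.9]
 [-35.9  12.5]]
underside centre [604.21954128 -29.15198549  23.11871175] yaw 16.359928714344353 nose-down pitch -0.1791109644701378
[[ 0.52  0.16]
 [-0.97  0.09]
 [-0.63 -0.33]
 [-0.12  0.31]
 [ 0.23  0.35]
 [ 0.09 -1.21]
 [-0.18 -0.2 ]
 [ 0.41  0.05]]
in bay frame [41.19746283 -0.89640762  1.11871175]
sd [0.94044937 0.57060615 0.89684327 0.67544984 1.24853281]
```

```bash
python3 -c "
from cell import arm
print(arm.sign_off())"
```

```text
the job is handed in; nothing more can be done
None
```

The battery is on charge: flat and home in the bay, released, with the arm well clear. I handed it in at about 19 s. No verdict was reported.

**What I did:** I gripped the block across its width and carried it to the bay tilted 15° nose-down. I slid the tongue under the lip until the sprung plate pushed back at about 5 N, then rocked the tail down in small steps. On the way I corrected a slight rub on one side wall and a small twist. I pressed it flat with about 8 N, eased back until the tail wall took the load, and let go.

**Last checks:**
- **By feel:** under the 8 N press the block was level within 0.1°. Its underside worked out at 21.9 mm, against the bay floor's 22 mm. When I eased back it stayed put, so the tail is behind its wall.
- **By sight:** the final pictures show the block inside the bay, in line with it. The dock, hand press, tape and vinyl roll are where they started.

**What disagreed:**
- A rough fit of the block's panel edges in the final pictures gave a level block. It put the centre 41.2 mm ahead of the tail wall instead of 42–44 mm, the block 1.1 mm high, and the yaw about 3° off the bay. The first two are within about 1 mm, the likely error of that fit. The yaw is not, but such a tilt could not fit between the side walls, so I put it down to my corner picks.
- The plate was met about 2 mm sooner than the camera estimate, so I went by the force there.

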